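# Turn over a mould and its cover plate together

## Task

Turn the filled mould and the cover plate lying on it upside down together, kept closed as one so that the cast block inside never comes out, and set them down inside the rectangle drawn on the layout board: plate flat underneath, mould upside down on top of it, square with the rectangle. Do not let the pair topple or drop over on the way; you may stand it on end, anywhere on the desk, to change your grip. Leave the jar in its drawn ring, and the other jar, standing where they are.

Things in the scene. Friction and masses are not known exactly. Their poses are not given: they have to be found in the camera images.
- mould: Plain aluminium open-topped box mould, 60 (x) by 92 (y) by 38 mm high (z), walls and floor 8 mm, 0.2 to 0.37 kg. Origin: centre of its closed underside; z points out of the mouth (up at the start). A loose cast block (40 x 72 x 22 mm, 0.08 kg) is hidden inside. The closed pair is 64 mm high and can stand on a 60 x 64 mm end face, 92 mm tall.
- cover_plate: Grey plate, dark inlay, 60 (x) by 92 mm (y), flush with the mould it lies on, slab 26 mm thick, 0.16 to 0.26 kg; a 5 mm spigot fits the mould's mouth with 2 mm play all round; not fastened. Origin: centre of the face that meets the mould's rim; z points through the slab, away from the mould (up at the start). A grip across the 60 mm width with the pads straddling the seam holds both pieces.
- mould_rim (a point): Centre of the mouth of the mould, in the plane of its rim, 38 mm from its underside along its z; coincides with the origin of cover_plate while the pair is closed.
- spot (a point): Centre of the drawn rectangle (68 x 100 mm, 4 mm larger all round than the pair) on top of the layout board (fixed plywood, 8 mm thick). z up, x along the 68 mm sides, y along the 100 mm sides; the pair may stand either way round. The board reaches from 75 mm before the spot to 215 mm beyond it along x, and 75 mm to either side.
- jar_ring (a point): Centre of the drawn ring (84 mm across) on the layout board, 155 mm from the spot along its x, where the jar stands.
- sample_jar: White screw-lid jar, 74 mm across, 87 mm high, standing in the drawn ring on the layout board; loose; leave it alone. Origin at the centre of its underside.
- lone_jar: Another such jar, 74 mm across, 87 mm high, standing by itself on the desk; loose; leave it alone. Origin at the centre of its underside.
Mind the look-alikes: they are no part of the job. What is shaped like the cover_plate but purple or yellow is not meant.

How it is judged:
At the end, for the whole second after the job is handed in: Released and at rest on the board: plate below, mould upside down on it (both flat within 0.1 rad, closed within 6 mm), plate centred in the rectangle within 12 mm and square within 0.12 rad (mould 0.16), either way round, seat 22 to 30 mm up; jar upright within 15 mm of its ring (angle between each of mould, cover_plate's own z axis and vertical above 3.04 rad and distance between mould_rim and cover_plate below 0.006 m and horizontal distance between cover_plate and spot below 0.012 m and angle between the y axis of cover_plate and the y axis of spot, either way round below 0.12 rad and angle between the y axis of mould and the y axis of spot, either way round below 0.16 rad and z of cover_plate in the frame of spot between 0.022 and 0.03 m and linear speed of each of mould, cover_plate below 0.02 m/s and horizontal distance between sample_jar and jar_ring below 0.015 m and angle between sample_jar's own z axis and vertical below 0.1 rad); the robot touches nothing.
It fails at once if the plate and the mould come apart (mouth centre and seat centre more than 12 mm from each other) (distance between mould_rim and cover_plate above 0.012 m).
It fails at once if the pair is let topple or drop over (it turns faster than 6 rad/s) (angular speed of mould above 6 rad/s).
It fails at once if the jar is moved by more than 20 mm (distance of sample_jar from where it was at the start of the episode above 0.02 m).
It fails at once if the lone jar is moved by more than 30 mm (distance of lone_jar from where it was at the start of the episode above 0.03 m).
It also fails if it takes over 72 s, if anything falls off the work surface, if the arm or the gripper's body presses on something with over 40 N, if the wrist force passes 120 N, or if a joint passes its speed limit or range.

## Robot

A 7-joint arm with a two-finger parallel gripper is mounted at the origin on a cart in front of the work surface, level with it; the furniture and walls round the work are solid. World frame = base frame: x ahead of the robot, y to its left, z up, the work surface at z = 0. Lengths are in m, angles in rad, forces in N, time in s.
With the tool pointing down it reaches from about 0.4 to 0.85 m from the base axis. Payload 10.4 kg.
Tool frame: the origin (TCP) lies on the front face of the gripper's body, between the roots of the fingers; the fingertips stand 70 mm ahead of it and the grasp point (between the pads) lies 51 mm ahead of it (grasp_offset is the distance from the TCP to the grasp point, in m); z points along the fingers, y is the direction in which the jaws open and shut (so a half turn about z gives the same grasp; the last joint's range is limited). The gripper opens to 87 mm and grips with 3 to 60 N. Pads are 19 mm wide; open, the fingers measure 117 mm over their backs; the gripper's body (75 mm by 190 mm) begins 51 mm behind the grasp point.
Start: joints at [1.14, 0.332, -0.065, 1.46, 0.022, 1.35, -0.088], TCP at [0.248, -0.574, 0.292] pointing down, gripper open.
Joint ranges: [-2.6, 2.6], [-0.5, 2.12], [-1.47, 1.34], [0.16, 2.42], [-1.27, 4.41], [0.06, 2.06], [-2.6, 2.6]. Speed limits (rad/s): [2.22, 2.22, 2.79, 2.79, 3.14, 3.14, 3.14].

## Interface

Orientations are given as a unit quaternion [x, y, z, w].
In Python, from bench import * gives the robot as it stands. The module is installed in compiled form; this text tells all that it offers.
- The arm moves only by the tool arm_command, never from a script. Its argument "commands" is a list of rows, each a list of 3 entries, a list of its own where there are three numbers: the opening in per cent of the stroke, from 0 (shut) to 100 (fully open), then the shift along the tool's x, y, z in m, then the turn, a rotation vector about the tool's x, y, z in rad. A call has exactly 10 rows; each row is the pose to reach, as a shift and turn from the pose commanded when the call began, along the tool's axes at that moment; what a row does not reach only later rows make up. A row lasts 1/12 s, in which the tool goes at most 41.7 mm and 7.16 degrees, less where a joint would pass 70% of its speed; a pose out of reach is approached as far as the arm can. A call with a gripper value outside its range is refused whole. The fingers move at their own pace and stop on an object; "squeeze" is the grip in N (left out, the last holds). Time passes only in rows, so rows that repeat a pose let the fingers close, or fill a call up. It gives the time, the measured TCP pose, the force and the opening at its end, in the units of the state.
- read_state(): the state, without advancing time (a new reading comes with each control period).
- camera(name): name is "scene" or "side" or "wrist"; returns a dict with "pixels" (420x560x3 uint8, red, green, blue), "fx", "fy", "cx", "cy" (pixels), "rvec" (rotation vector, rad) and "tvec" (3), from world to camera coordinates, as OpenCV has them; the wrist camera has in their place "mount" (4x4, takes a point from camera to tool coordinates, whose origin is the TCP and whose axes are the flange's). Camera axes: x right, y down, z forward; pixel columns grow to the right and rows downward; lengths in m; the calibration is good to about 2 mm. A picture is of the moment at which its call begins: read the wrist's pose just before it. There is no depth.
- close_job(): hands the job in, once; it reports no verdict.
The state is a dict: "time": time; "joint_positions": joint angles; "joint_vel": joint speeds; "joint_torque": joint torques, N m; "ee_pos": TCP position; "eef_rot": TCP orientation; "ft_force": force on the tool from outside, world axes, zero at the start; "torque": the same for the moment, N m; "width": finger opening in m.
Only numpy, scipy, OpenCV 4.12 (cv2) and the standard library are available. Lean on these libraries where they do the work, as an engineer would, in place of code of your own. Each camera call takes 0.05 s, during which the arm holds its last target.

## Working session

There is one attempt and no reset: what is moved stays moved. The work goes in short steps, Python scripts to look and compute and a tool call to move; the robot and the scene stay as the last step left them, time stands still between calls to the robot, and variables do not carry over. Pictures are saved under pics/ and viewed, and the job is handed in when it is done.

Besides the shell and the picture viewer there is one more tool, called after "Emit:" as name([rows], argument=value, ...), one row to a line, values as JSON. arm_command: Moves the arm, as the interface text tells. Its arguments: {"type":"object","properties":{"commands":{"type":"array","items":{"type":"array"}},"squeeze":{"type":"number"}},"required":["commands"]}

```bash
mkdir -p pics; ls; python3 - <<'E'
from bench import *
import cv2
s=read_state()
for k in s: print(k,s[k])
for n in ["scene","side","wrist"]:
    c=camera(n)
    cv2.imwrite(f"pics/{n}0.png",c["pixels"][:,:,::-1])
    print(n,{k:v for k,v in c.items() if k!="pixels"})
E
```

```text
pics
time 0.0
joint_positions [ 1.1404002   0.33283241 -0.0646864   1.46095071  0.02159813  1.34988726
 -0.08851662]
joint_vel [-0.00108542 -0.00083754 -0.0007071   0.0024843  -0.00010162  0.00091045
  0.00018343]
joint_torque [ 5.26496240e-05 -6.23240876e+01  2.52098119e-02 -3.89899743e+01
 -6.11193851e-02  3.97555938e-02  1.54220197e-04]
ee_pos [ 0.24774378 -0.57348505  0.29147399]
eef_rot [ 9.79285355e-01  2.02483864e-01 -1.72935371e-04 -6.69226160e-04]
ft_force [ 0.31134928 -1.40563834  0.15243973]
torque [ 0.01709919  0.00320832 -0.04713563]
width 0.0868614760111177
scene {'fx': 465.1716544491329, 'fy': 465.1716544491329, 'cx': 276.230344176364, 'cy': 204.5224281573314, 'rvec': array([ 1.88256154, -1.78457907,  0.62935112]), 'tvec': array([0.04585255, 0.48996958, 0.76703153])}
side {'fx': 459.9751003196036, 'fy': 459.9751003196036, 'cx': 284.0665566965896, 'cy': 209.89838056334978, 'rvec': array([ 0.26815858, -2.75054205,  1.36506738]), 'tvec': array([0.60363602, 0.07404173, 1.3096297 ])}
wrist {'fx': 378.3523802155305, 'fy': 378.3523802155305, 'cx': 282.21647866159196, 'cy': 205.89634739242123, 'mount': array([[ 9.73220446e-04, -9.70803712e-01, -2.39873311e-01,
         6.44656095e-02],
       [ 9.99999340e-01,  1.09112208e-03, -3.58712536e-04,
        -1.31407423e-03],
       [ 6.09970528e-04, -2.39872804e-01,  9.70804134e-01,
        -9.13873390e-02],
       [ 0.00000000e+00,  0.00000000e+00,  0.00000000e+00,
         1.00000000e+00]])}
```

View pics/scene0.png

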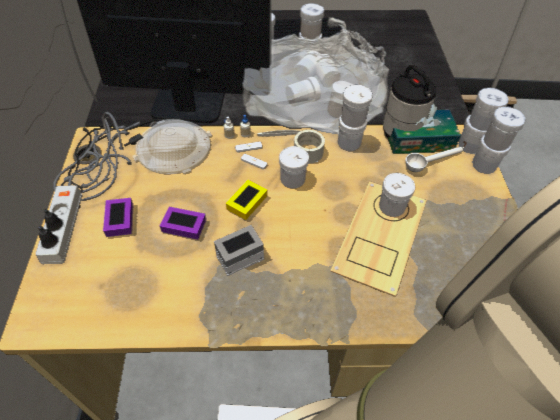

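View pics/side0.png

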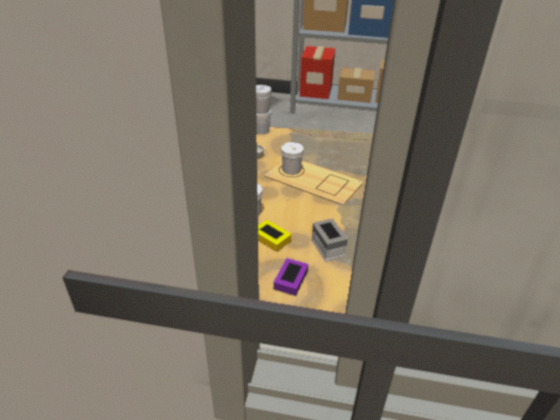

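View pics/wrist0.png

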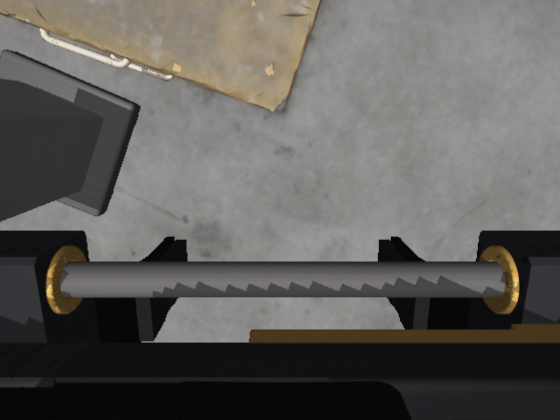

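Candidates for the plate in the scene view are purple (118,216), purple (183,222), yellow (247,199) and grey on an aluminium body (239,248). I choose the grey one. Next I'll check it in a close crop.

```bash
python3 - <<'E'
import cv2
a=cv2.imread("pics/scene0.png"); b=cv2.imread("pics/side0.png")
cv2.imwrite("pics/c1.png",cv2.resize(a[215:285,200:280],None,fx=8,fy=8,interpolation=cv2.INTER_CUBIC))
cv2.imwrite("pics/c2.png",cv2.resize(a[170:295,325:435],None,fx=4.6,fy=4.6,interpolation=cv2.INTER_CUBIC))
cv2.imwrite("pics/c3.png",cv2.resize(b[210:270,290:365],None,fx=8,fy=8,interpolation=cv2.INTER_CUBIC))
E
```

```text
(no output)
```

View pics/c1.png

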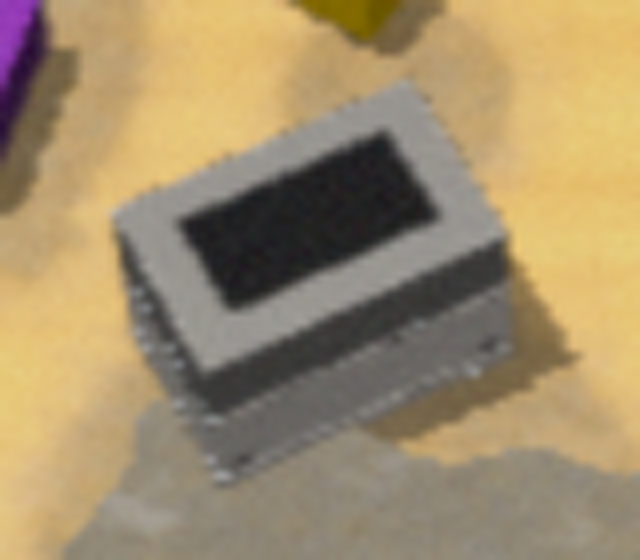

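View pics/c2.png

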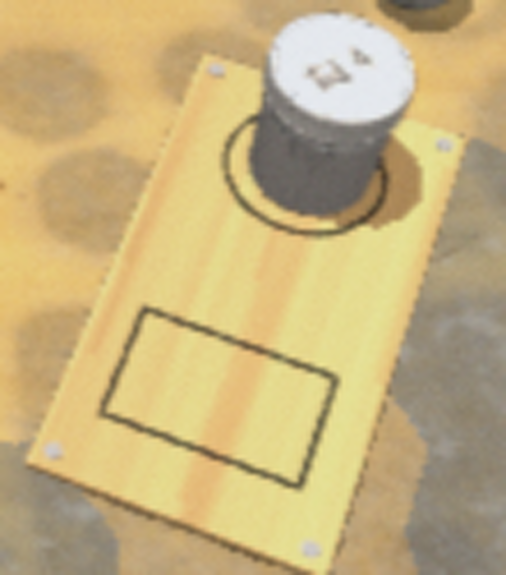

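View pics/c3.png

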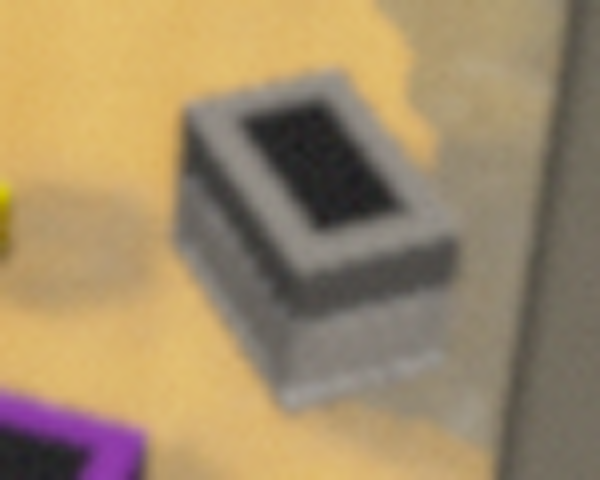

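The crops show the grey plate with dark inlay on the aluminium body, with top corners at scene px (214.8,241.9), (250.6,225.6), (263.1,245) and (226,262.3). The drawn rectangle has corners (357,237), (398,252), (390,276) and (347,260). Now I'll fit poses.

```bash
cat > h.py <<'E'
from bench import *
import cv2, numpy as np
from scipy.spatial.transform import Rotation as R
from scipy.optimize import least_squares
def proj(c,P):
    return cv2.projectPoints(np.asarray(P,float).reshape(-1,3),c["rvec"],c["tvec"],np.array([[c["fx"],0,c["cx"]],[0,c["fy"],c["cy"]],[0,0,1.]]),None)[0][:,0]
def ray(c,uv):
    Rm=R.from_rotvec(c["rvec"]).as_matrix(); o=-Rm.T@c["tvec"]
    d=Rm.T@np.array([(uv[0]-c["cx"])/c["fx"],(uv[1]-c["cy"])/c["fy"],1]); return o,d
def onz(c,uv,z):
    o,d=ray(c,uv); return o+d*(z-o[2])/d[2]
def wristcam(n="wrist"):
    s=read_state(); c=camera("wrist"); T=np.eye(4);T[:3,:3]=R.from_quat(s["eef_rot"]).as_matrix();T[:3,3]=s["ee_pos"]
    W=np.linalg.inv(T@c["mount"]); c["rvec"]=R.from_matrix(W[:3,:3]).as_rotvec(); c["tvec"]=W[:3,3]; return c
def fitrect(cs,uvs,w,l,z):
    # corners order arbitrary but consistent cyc; returns x,y,yaw (y axis along l)
    P=np.array([onz(cs[0],u,z) for u in uvs[0]])
    cen=P.mean(0)[:2]
    print("raw sides",np.linalg.norm(P-np.roll(P,-1,0),axis=1), "cen",cen)
    e=P[1]-P[0]; 
    if np.linalg.norm(e)<np.linalg.norm(P[2]-P[1]): e=P[2]-P[1]
    return P,cen,np.arctan2(e[1],e[0])-np.pi/2
E
python3 - <<'E'
from h import *
c=camera("scene"); d=camera("side")
P,cen,yaw=fitrect([c],[[(214.75,241.9),(250.6,225.6),(263.1,245),(226,262.25)]],.06,.092,.064)
print("pair",P.round(4).tolist(),cen,yaw)
# side: crop corners
sc=[(x/8+290,y/8+210) for x,y in [(188,103),(345,72),(460,235),(295,275)]]
P,cen,yaw2=fitrect([d],[sc],.06,.092,.064); print("side",P.round(4).tolist(),cen,yaw2)
P,cen,yaw=fitrect([c],[[(356.96,237.2),(398.3,252.2),(390.2,275.9),(347.2,259.6)]],.068,.1,.008)
print("spot",P.round(4).tolist(),cen,yaw)
for n,u,z in [("sjar top",(398,186),.087),("lone top",(293.5,158),.087),("purple2",(183,218),.026),("purple1",(118,212),.026),("yellow",(247,196),.026)]: print(n,onz(c,u,z))
for u in [(40,340),(345,345)]: print(onz(c,u,0))
print(read_state()["time"])
E
```

```text
raw sides [0.08773523 0.05863899 0.08841716 0.05790568] cen [0.45856583 0.15040713]
pair [[0.4595, 0.2026, 0.064], [0.5071, 0.1289, 0.064], [0.4575, 0.0977, 0.064], [0.4101, 0.1724, 0.064]] [0.45856583 0.15040713] -2.5680300052355394
raw sides [0.05735243 0.08861425 0.05854945 0.09078975] cen [0.46371817 0.1557091 ]
side [[0.5111, 0.1308, 0.064], [0.461, 0.1029, 0.064], [0.4164, 0.1794, 0.064], [0.4664, 0.2098, 0.064]] [0.46371817 0.1557091 ] 0.527680047895049
raw sides [0.09874095 0.06752978 0.09959809 0.06735917] cen [ 0.47874303 -0.14953453]
spot [[0.5281, -0.1161, 0.008], [0.492, -0.208, 0.008], [0.4292, -0.1833, 0.008], [0.4657, -0.0907, 0.008]] [ 0.47874303 -0.14953453] -3.515713221813656
sjar top [ 0.62286546 -0.20499362  0.087     ]
lone top [0.69818674 0.03960322 0.087     ]
purple2 [0.54701837 0.29257122 0.026     ]
purple1 [0.55573252 0.44880033 0.026     ]
yellow [0.62221456 0.14865494 0.026     ]
[0.24766291 0.53240309 0.        ]
[ 0.27030252 -0.07861684  0.        ]
0.25
```

```bash
cat >> h.py <<'E'
def delta(pos,rot,s=None,n=10,a=None):
    """world target pos, Rotation -> tool-frame shift & rotvec from current measured pose"""
    s=s or read_state(); R0=R.from_quat(s["eef_rot"])
    sh=R0.inv().apply(np.array(pos)-s["ee_pos"]); rv=(R0.inv()*rot).as_rotvec()
    print("shift",sh.round(4).tolist(),"rot",rv.round(4).tolist(), "|s|",np.linalg.norm(sh).round(3),"deg",np.degrees(np.linalg.norm(rv)).round(1))
    return sh,rv
def down(yaw): # tool z down, tool x at yaw
    x=np.array([np.cos(yaw),np.sin(yaw),0]); z=np.array([0,0,-1.]); return R.from_matrix(np.c_[x,np.cross(z,x),z])
def tilt(yaw,th): # rotate about tool y by th (positive: z tips toward tool x)
    return down(yaw)*R.from_rotvec([0,th,0])
def log():
    import json
    s=read_state()
    open("log.jsonl","a").write(json.dumps({k:np.asarray(v).tolist() for k,v in s.items()})+"\n"); return s
E
python3 - <<'E'
from h import *
s=log(); delta([.42,-.25,.30],down(np.radians(70)))
E
```

```text
shift [0.2864, -0.2288, -0.008] rot [-0.0006, -0.0002, -0.8139] |s| 0.367 deg 46.6
```

Emit:
arm_command([
  [100,[0.03,-0.023,0],[0,0,-0.08]],
  [100,[0.06,-0.046,0],[0,0,-0.16]],
  [100,[0.09,-0.069,0],[0,0,-0.24]],
  [100,[0.12,-0.092,0],[0,0,-0.33]],
  [100,[0.15,-0.115,0],[0,0,-0.41]],
  [100,[0.18,-0.138,0],[0,0,-0.49]],
  [100,[0.21,-0.161,0],[0,0,-0.57]],
  [100,[0.24,-0.184,-0.008],[0,0,-0.65]],
  [100,[0.265,-0.21,-0.008],[0,0,-0.73]],
  [100,[0.286,-0.229,-0.008],[0,0,-0.814]],
])

```text
time: 1.08
ee_pos: [0.4207, -0.2471, 0.3008]
eef_rot: [0.817, 0.576, 0.0, 0.0]
ft_force: [0.6, -1.2, 1.0]
width: 0.0869
```

```bash
python3 - <<'E'
from h import *
s=log(); print(s["time"],s["joint_positions"].round(3),s["ee_pos"]); delta([.481,.119,.264],down(np.radians(122)))
E
```

```text
1.0833 [ 0.828  0.046 -0.4    1.782  0.019  1.316  0.081] [ 0.42065701 -0.24713244  0.30076976]
shift [0.3651, -0.0663, 0.0367] rot [0.0009, 0.0004, -0.9014] |s| 0.373 deg 51.6
```

Emit:
arm_command([
  [100,[0.037,-0.007,0.004],[0,0,-0.09]],
  [100,[0.074,-0.013,0.007],[0,0,-0.18]],
  [100,[0.111,-0.02,0.011],[0,0,-0.27]],
  [100,[0.148,-0.027,0.015],[0,0,-0.36]],
  [100,[0.185,-0.033,0.018],[0,0,-0.45]],
  [100,[0.222,-0.04,0.022],[0,0,-0.54]],
  [100,[0.259,-0.047,0.026],[0,0,-0.63]],
  [100,[0.296,-0.053,0.03],[0,0,-0.72]],
  [100,[0.333,-0.06,0.033],[0,0,-0.81]],
  [100,[0.365,-0.066,0.037],[0,0,-0.9]],
])

```text
time: 1.92
ee_pos: [0.4823, 0.118, 0.2635]
eef_rot: [0.486, 0.874, 0.0, 0.0]
ft_force: [1.0, -0.2, 0.5]
width: 0.0871
```

```bash
python3 - <<'E'
from h import *
s=log(); print(s["time"],s["joint_positions"].round(3),s["ee_pos"],s["joint_vel"].round(3)); c=wristcam()
np.save("w1.npy",c,allow_pickle=True)
cv2.imwrite("pics/w1.png",c["pixels"][:,:,::-1])
E
```

```text
1.9167 [ 0.413  0.135 -0.793  1.799  0.101  1.248  0.149] [0.4823346  0.11801439 0.26351539] [-0.543  0.491 -0.371 -0.278  0.401 -0.031  0.06 ]
```

View pics/w1.png

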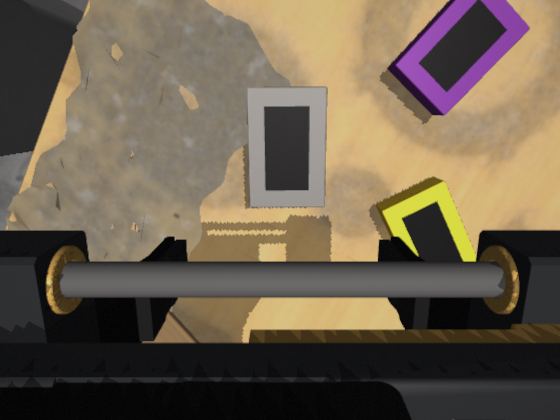

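```bash
python3 - <<'E'
import cv2
a=cv2.imread("pics/w1.png")
cv2.imwrite("pics/w1c.png",cv2.resize(a[78:218,230:345],None,fx=5,fy=4.2,interpolation=cv2.INTER_CUBIC))
from h import *
import json
L=[json.loads(l) for l in open("log.jsonl")]
# kinematic fit: signs/offset search
import itertools
Q=np.array([l["joint_positions"] for l in L]);Rm=[R.from_quat(l["eef_rot"]) for l in L];P=np.array([l["ee_pos"] for l in L])
def fk(q,sg,off,base,end,d):
    # d: base z, then x/z offsets
    Rr=R.from_euler('z',base); p=np.zeros(3)+[0,0,0]
    ax='zyzyzyz'
    for i in range(7):
        p=p+Rr.apply(d[2*i:2*i+2][0]*np.array([1,0,0])+d[2*i+1]*np.array([0,0,1]))
        Rr=Rr*R.from_euler(ax[i],sg[i]*q[i]+off[i])
    p=p+Rr.apply([0,0,d[14]])
    return p,Rr*R.from_euler('z',end)
res=[]
for sg in itertools.product([1,-1],repeat=7):
    if sg[1]!=1: continue
    for base in [0,np.pi/2,np.pi,-np.pi/2]:
        # end offset from first
        e0=[ (fk(q,sg,np.zeros(7),base,0,np.zeros(15))[1].inv()*r) for q,r in zip(Q,Rm)]
        rv=[(e0[0].inv()*e).magnitude() for e in e0]
        res.append((max(rv),sg,base,e0[0].as_euler('zyx').round(3)))
res.sort(key=lambda t:t[0])
for r in res[:6]: print(r)
E
```

```text
(8.321469116206796e-16, (-1, 1, -1, 1, -1, 1, -1), 0, array([ 1.571, -0.   ,  0.   ]))
(0.0023635939702859824, (-1, 1, -1, 1, -1, 1, -1), 1.5707963267948966, array([ 3.142e+00, -1.000e-03, -1.000e-03]))
(0.0023635939702860605, (-1, 1, -1, 1, -1, 1, -1), -1.5707963267948966, array([ 0.   , -0.001,  0.001]))
(0.003342626843241273, (-1, 1, -1, 1, -1, 1, -1), 3.141592653589793, array([-1.571e+00, -1.000e-03, -0.000e+00]))
(0.15963907087294096, (-1, 1, -1, 1, 1, 1, -1), -1.5707963267948966, array([-0.009, -0.005,  0.043]))
(0.1611647879096691, (-1, 1, -1, 1, 1, 1, -1), 3.141592653589793, array([-1.58 , -0.005,  0.042]))
```

View pics/w1c.png

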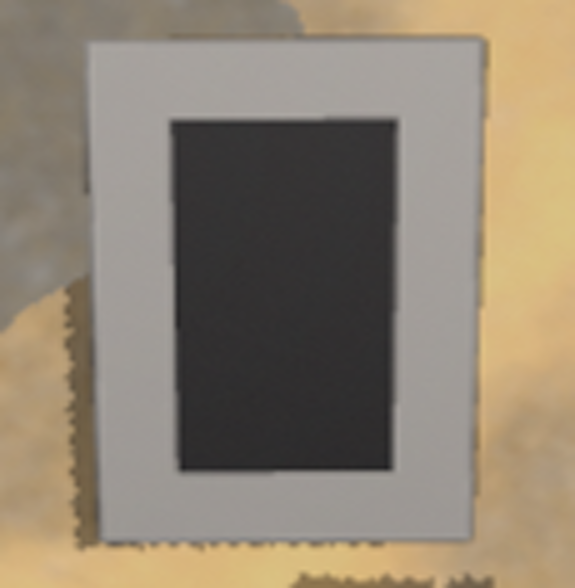

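```bash
cat >> h.py <<'E'
SG=np.array([-1,1,-1,1,-1,1,-1])
def frames(q):
    Rr=R.identity(); out=[]
    for i in range(7):
        out.append(Rr); Rr=Rr*R.from_euler('zyzyzyz'[i],SG[i]*q[i])
    out.append(Rr); return out
def tr(q): # tool rot
    return frames(q)[7]*R.from_euler('z',np.pi/2)
E
python3 - <<'E'
from h import *
import json
c=np.load("w1.npy",allow_pickle=True).item()
P,cen,yaw=fitrect([c],[[(247.6,88),(327,87.3),(324.4,206.8),(250.4,206.8)]],.06,.092,.064)
print("pair",P.round(4).tolist(),cen,np.degrees(yaw)+180)
L=[json.loads(l) for l in open("log.jsonl")]
A=[];b=[]
def cols(q):
    F=frames(q); Z=[0,0,1];X=[1,0,0]
    # d1 z base, x after j1, upper arm z (F2), elbow x (F3: after q3), forearm after q4 : x & z (F4), wrist x(F5), flange z(F7)
    return np.c_[F[0].apply(Z),F[3].apply(Z),F[4].apply(Z),F[7].apply(Z),F[3].apply(X),F[4].apply(X),F[6].apply(X),F[7].apply(X)]
for l in L: A.append(cols(l["joint_positions"])); b.append(l["ee_pos"])
A=np.vstack(A);b=np.concatenate(b)
for k in [4,6,7,8]:
    x,r,rk,sv=np.linalg.lstsq(A[:,:k],b,rcond=None); print(k,x.round(4),np.abs(A[:,:k]@x-b).max().round(5),sv.round(3))
E
```

```text
raw sides [0.05837195 0.0905599  0.0586504  0.09003252] cen [0.46488148 0.15320745]
pair [[0.4162, 0.1758, 0.064], [0.4655, 0.2071, 0.064], [0.5138, 0.1305, 0.064], [0.464, 0.0995, 0.064]] [0.46488148 0.15320745] 32.251686642509924
4 [30.1903  0.7021  0.4261 30.4801] 0.04316 [3.018e+00 1.689e+00 1.930e-01 1.000e-03]
6 [-2.277187e+02 -4.313000e-01  7.650000e-02 -2.268514e+02  1.933000e-01
 -1.688100e+00] 0.02378 [3.456 2.442 0.211 0.19  0.099 0.   ]
7 [-2.277852e+02 -4.316000e-01  7.530000e-02 -2.269174e+02  1.931000e-01
 -1.688500e+00 -1.300000e-03] 0.02378 [3.456 2.993 0.211 0.201 0.102 0.036 0.   ]
8 [-2.528046e+02 -5.568000e-01  2.840000e-02 -2.519611e+02  2.117000e-01
 -1.780800e+00 -1.015000e-01  6.680000e-02] 0.01972 [3.457 3.452 0.233 0.208 0.17  0.065 0.035 0.   ]
```

```bash
cat >> h.py <<'E'
def tcp_for(grasp,rot,back=0.0):
    return np.array(grasp)-rot.apply([0,0,.051+back])
E
python3 - <<'E'
from h import *
s=read_state()
yaw=np.radians(122.25); xh=np.array([np.cos(yaw),np.sin(yaw),0])
g=np.array([.4645,.1535,.038])-.010*xh
r=tilt(yaw,np.radians(40)); print(s["joint_positions"].round(3)); delta(tcp_for(g,r,.1),r)
E
```

```text
[ 0.408  0.139 -0.8    1.797  0.102  1.247  0.15 ]
shift [-0.0732, 0.0002, 0.1092] rot [0.0001, 0.6959, 0.007] |s| 0.131 deg 39.9
```

Emit:
arm_command([
  [100,[-0.008,0,0.005],[0,0.08,0]],
  [100,[-0.016,0,0.015],[0,0.16,0]],
  [100,[-0.024,0,0.025],[0,0.25,0]],
  [100,[-0.033,0,0.04],[0,0.34,0.007]],
  [100,[-0.042,0,0.055],[0,0.43,0.007]],
  [100,[-0.051,0,0.07],[0,0.52,0.007]],
  [100,[-0.06,0,0.085],[0,0.61,0.007]],
  [100,[-0.073,0,0.1],[0,0.696,0.007]],
  [100,[-0.073,0,0.109],[0,0.696,0.007]],
  [100,[-0.073,0,0.109],[0,0.696,0.007]],
])

```text
time: 2.8
ee_pos: [0.5201, 0.0517, 0.1512]
eef_rot: [0.463, 0.817, 0.166, -0.299]
ft_force: [-0.3, 0.1, -0.0]
width: 0.0871
```

```bash
python3 - <<'E'
from h import *
import json
s=log(); print(s["time"],s["joint_positions"].round(3),s["joint_vel"].round(2),s["ee_pos"])
L=[json.loads(l) for l in open("log.jsonl")]
A=[];b=[]
Z=[0,0,1];X=[1,0,0];Y=[0,1,0]
names=[(0,Z),(3,Z),(4,Z),(7,Z),(1,X),(1,Y),(2,X),(3,X),(3,Y),(4,X),(5,Y),(6,X),(6,Y),(7,X),(7,Y),(0,X),(0,Y)]
lab=["0Z","3Z","5Z","7Z","1X","1Y","2X","3X","3Y","4X","5Y","6X","6Y","7X","7Y","0X","0Y"]
def mk(idx):
    return np.vstack([np.c_[tuple(frames(l["joint_positions"])[names[i][0]].apply(names[i][1]) for i in idx)] for l in L])
b=np.concatenate([l["ee_pos"] for l in L])
import itertools
out=[]
for k in range(0,4):
    for ex in itertools.combinations(range(4,17),k):
        A=mk([0,1,2,3]+list(ex)); x=np.linalg.lstsq(A,b,rcond=1e-6)[0]; out.append((np.abs(A@x-b).max(),[lab[i] for i in [0,1,2,3]+list(ex)],x.round(4)))
out.sort(key=lambda t:t[0])
for o in [o for o in out if len(o[1])<=6][:5]+out[:10]: print(o)
E
```

```text
2.8 [ 0.627  0.628 -0.706  1.636 -0.214  1.369  0.572] [-0.02 -0.08 -0.06 -0.   -0.02  0.02 -0.02] [0.52010247 0.05167381 0.1512217 ]
(np.float64(5.5924051762024085e-05), ['0Z', '3Z', '5Z', '7Z', '1Y', '3Y'], array([ 0.2583,  0.4485,  0.49  ,  0.2822, -0.0218, -0.0239]))
(np.float64(0.002936266884764671), ['0Z', '3Z', '5Z', '7Z', '1Y', '5Y'], array([ 0.2537,  0.4503,  0.4912,  0.2792, -0.0256, -0.02  ]))
(np.float64(0.0029362668847647266), ['0Z', '3Z', '5Z', '7Z', '1Y', '6Y'], array([ 0.2537,  0.4503,  0.4912,  0.2792, -0.0256, -0.02  ]))
(np.float64(0.0036117488366584904), ['0Z', '3Z', '5Z', '7Z', '1Y', '7Y'], array([ 0.2579,  0.4399,  0.4949,  0.2726, -0.0344, -0.0133]))
(np.float64(0.0037086256469412437), ['0Z', '3Z', '5Z', '7Z', '3Y', '0X'], array([ 0.2555,  0.4655,  0.4831,  0.2961, -0.0405, -0.0071]))
(np.float64(4.440892098500626e-16), ['0Z', '3Z', '5Z', '7Z', '1Y', '3Y', '5Y'], array([ 2.582e-01,  4.486e-01,  4.900e-01,  2.822e-01, -2.180e-02,
       -2.350e-02, -4.000e-04]))
(np.float64(4.996003610813204e-16), ['0Z', '3Z', '5Z', '7Z', '1Y', '3Y', '6Y'], array([ 2.582e-01,  4
[... 711 characters left out ...]
,
       -2.380e-02, -1.000e-04]))
(np.float64(4.506573678023096e-05), ['0Z', '3Z', '5Z', '7Z', '1Y', '3Y', '7X'], array([ 2.584e-01,  4.485e-01,  4.902e-01,  2.822e-01, -2.180e-02,
       -2.390e-02,  1.000e-04]))
(np.float64(4.681763016245455e-05), ['0Z', '3Z', '5Z', '7Z', '1Y', '3Y', '0X'], array([ 0.2583,  0.4485,  0.49  ,  0.2822, -0.0217, -0.0239, -0.    ]))
(np.float64(5.4183318687811566e-05), ['0Z', '3Z', '5Z', '7Z', '1Y', '3Y', '0Y'], array([ 0.2583,  0.4485,  0.49  ,  0.2822, -0.0218, -0.0239,  0.    ]))
(np.float64(5.4323623489949124e-05), ['0Z', '3Z', '5Z', '7Z', '1Y', '3X', '3Y'], array([ 2.583e-01,  4.485e-01,  4.900e-01,  2.822e-01, -2.180e-02,
        1.000e-04, -2.390e-02]))
```

```bash
cat >> h.py <<'E'
LO=np.array([-2.6,-.5,-1.47,.16,-1.27,.06,-2.6]);HI=np.array([2.6,2.12,1.34,2.42,4.41,2.06,2.6])
def fkp(q):
    F=frames(q); Z=[0,0,1];Y=[0,1,0]
    p=F[0].apply(Z)*.2583+F[1].apply(Y)*-.0218+F[3].apply(Z)*.4485+F[3].apply(Y)*-.0239+F[4].apply(Z)*.4900+F[7].apply(Z)*.2822
    return p,F[7]*R.from_euler('z',np.pi/2)
def joints_pts(q):
    F=frames(q); Z=np.array([0,0,1]);Y=np.array([0,1,0])
    sh=Z*.2583; el=sh+F[1].apply(Y)*-.0218+F[3].apply(Z)*.4485+F[3].apply(Y)*-.0239; wr=el+F[4].apply(Z)*.49; return el,wr
def ik(pos,rot,q0,reg=.003):
    mid=(LO+HI)/2;hw=(HI-LO)/2
    def f(q):
        p,r=fkp(q); return np.r_[(p-pos)*10,(r.inv()*rot).as_rotvec()*3,reg*(q-q0)]
    s=least_squares(f,np.clip(q0,LO+.01,HI-.01),bounds=(LO+.001,HI-.001),max_nfev=60)
    p,r=fkp(s.x); return s.x,np.linalg.norm(p-pos),(r.inv()*rot).magnitude(), (np.minimum(s.x-LO,HI-s.x)).min()
E
python3 - <<'E'
from h import *
q=np.array(read_state()["joint_positions"]); print(fkp(q)[0],read_state()["ee_pos"])
rng=np.random.default_rng(0)
def best(pos,rot):
    b=None
    for k in range(6):
        q0=q if k==0 else rng.uniform(np.maximum(LO,-1.6),np.minimum(HI,2.2))
        x,e,a,m=ik(pos,rot,q0,.02)
        ok=e<.005 and a<.03
        if ok and (b is None or m>b[1]): b=(x,m)
    return b
def test(name,g,yawd,ths):
    print(name,yawd,end=': ')
    for th in ths:
        r=tilt(np.radians(yawd),np.radians(th)); b=best(tcp_for(g,r),r); print(th,None if b is None else round(b[1],2),end=' | ')
    print()
for z,ths in [(.04,[40,0]),(.2,[40,0,-50]),(.06,[0,-30,-50])]: test("pair z%g"%z,[.465,.153,z],122,ths)
for yw in [68.6,248.6]:
    test("spot",[.479,-.15,.034],yw,[0,-45,-60])
for loc in [(.5,.15),(.45,0.0),(.6,0),(.5,.0)]:
    for yw in [0,45,90,122,150,180,-135,-90,-45]:
        test(str(loc),[loc[0],loc[1],.06],yw,[-50,45])
E
```

```text
[0.52007554 0.05164279 0.15127258] [0.52010247 0.05167381 0.1512217 ]
pair z0.04 122: 40 0.64 | 0 0.44 | 
pair z0.2 122: 40 0.64 | 0 0.59 | -50 0.47 | 
pair z0.06 122: 0 0.45 | -30 0.4 | -50 0.42 | 
spot 68.6: 0 0.46 | -45 0.6 | -60 0.64 | 
spot 248.6: 0 0.08 | -45 0.29 | -60 0.0 | 
(0.5, 0.15) 0: -50 0.2 | 45 None | 
(0.5, 0.15) 45: -50 0.26 | 45 0.05 | 
(0.5, 0.15) 90: -50 0.64 | 45 0.45 | 
(0.5, 0.15) 122: -50 0.47 | 45 0.75 | 
(0.5, 0.15) 150: -50 0.17 | 45 0.49 | 
(0.5, 0.15) 180: -50 None | 45 0.29 | 
(0.5, 0.15) -135: -50 0.0 | 45 0.31 | 
(0.5, 0.15) -90: -50 0.21 | 45 0.52 | 
(0.5, 0.15) -45: -50 0.43 | 45 0.34 | 
(0.45, 0.0) 0: -50 0.28 | 45 None | 
(0.45, 0.0) 45: -50 0.38 | 45 0.01 | 
(0.45, 0.0) 90: -50 0.47 | 45 0.45 | 
(0.45, 0.0) 122: -50 0.14 | 45 0.67 | 
(0.45, 0.0) 150: -50 None | 45 0.45 | 
(0.45, 0.0) 180: -50 None | 45 0.36 | 
(0.45, 0.0) -135: -50 0.02 | 45 0.51 | 
(0.45, 0.0) -90: -50 0.22 | 45 0.45 | 
(0.45, 0.0) -45: -50 0.44 | 45 0.03 | 
(0.6, 0) 0: -50 0.01 | 45 0.1 | 
(0.6, 0) 45: -50 0.29 | 45 0.35 | 
(0.6, 0) 90: -50 0.72 | 45 0.82 | 
(0.6, 0) 122: -50 0.47 | 45 0.51 | 
(0.6, 0) 150: -50 0.19 | 45 0.22 | 
(0.6, 0) 180: -50 0.07 | 45 0.1 | 
(0.6, 0) -135: -50 0.12 | 45 0.21 | 
(0.6, 0) -90: -50 0.21 | 45 0.41 | 
(0.6, 0) -45: -50 0.25 | 45 0.09 | 
(0.5, 0.0) 0: -50 0.2 | 45 None | 
(0.5, 0.0) 45: -50 0.43 | 45 0.11 | 
(0.5, 0.0) 90: -50 0.56 | 45 0.57 | 
(0.5, 0.0) 122: -50 0.25 | 45 0.63 | 
(0.5, 0.0) 150: -50 0.0 | 45 0.38 | 
(0.5, 0.0) 180: -50 None | 45 0.25 | 
(0.5, 0.0) -135: -50 0.0 | 45 0.46 | 
(0.5, 0.0) -90: -50 0.28 | 45 0.5 | 
(0.5, 0.0) -45: -50 0.39 | 45 0.11 |
```

```bash
python3 - <<'E'
from h import *
yaw=np.radians(122.25); xh=np.array([np.cos(yaw),np.sin(yaw),0])
g=np.array([.4645,.1535,.038])-.010*xh
r=tilt(yaw,np.radians(40)); delta(tcp_for(g,r,.0),r)
c=wristcam(); cv2.imwrite("pics/w2.png",c["pixels"][:,:,::-1])
c=camera("scene"); cv2.imwrite("pics/s2.png",cv2.resize(c["pixels"][140:320,160:400,::-1],None,fx=3.2,fy=3.2))
E
```

```text
shift [0.0083, 0.0062, 0.1038] rot [0.0092, -0.001, -0.0202] |s| 0.104 deg 1.3
```

View pics/w2.png

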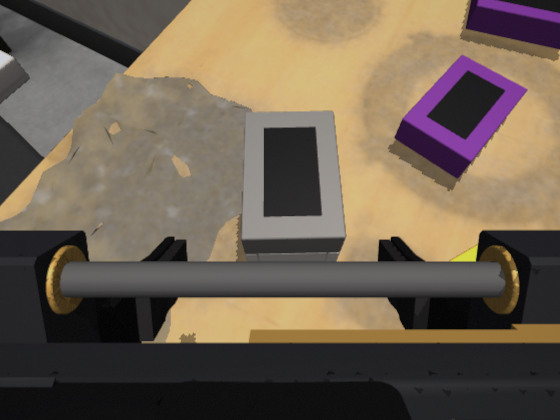

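View pics/s2.png

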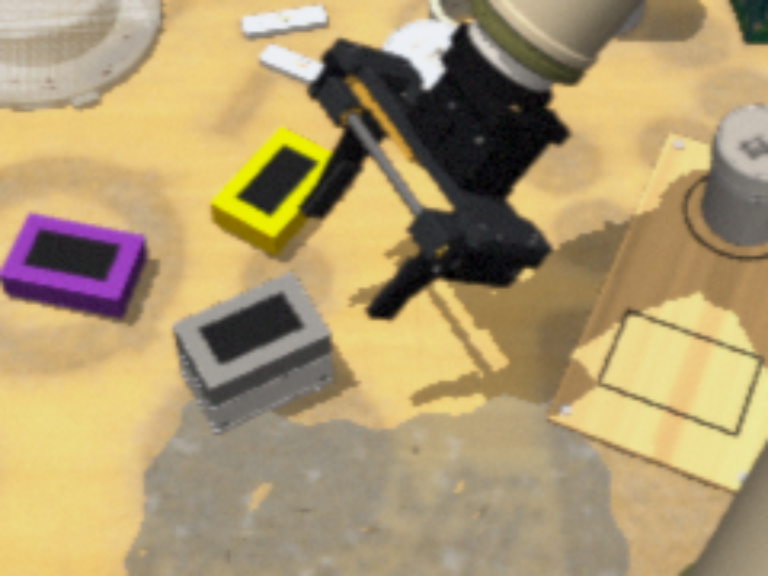

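Emit:
arm_command([
  [100,[0.004,0.003,0.0],[0.009,0,-0.02]],
  [100,[0.008,0.006,0.01],[0.009,0,-0.02]],
  [100,[0.008,0.006,0.03],[0.009,0,-0.02]],
  [100,[0.008,0.006,0.05],[0.009,0,-0.02]],
  [100,[0.008,0.006,0.065],[0.009,0,-0.02]],
  [100,[0.008,0.006,0.08],[0.009,0,-0.02]],
  [100,[0.008,0.006,0.09],[0.009,0,-0.02]],
  [100,[0.008,0.006,0.099],[0.009,0,-0.02]],
  [100,[0.008,0.006,0.104],[0.009,0,-0.02]],
  [100,[0.008,0.006,0.104],[0.009,0,-0.02]],
])

```text
time: 3.73
ee_pos: [0.4873, 0.1194, 0.0794]
eef_rot: [0.452, 0.824, 0.165, -0.298]
ft_force: [-0.5, 0.6, -0.2]
width: 0.087
```

```bash
python3 - <<'E'
from h import *
yaw=np.radians(122.25); xh=np.array([np.cos(yaw),np.sin(yaw),0])
g=np.array([.4645,.1535,.038])-.010*xh
r=tilt(yaw,np.radians(40)); s=log(); print(s["ft_force"]); delta(tcp_for(g,r,.0),r)
c=wristcam(); cv2.imwrite("pics/w3.png",c["pixels"][:,:,::-1])
c=camera("scene"); cv2.imwrite("pics/s3.png",cv2.resize(c["pixels"][180:300,180:320,::-1],None,fx=5,fy=5))
E
```

```text
[-0.48742848  0.63703926 -0.19779636]
shift [-0.0028, -0.0011, 0.0007] rot [-0.0, 0.002, 0.0053] |s| 0.003 deg 0.3
```

View pics/w3.png

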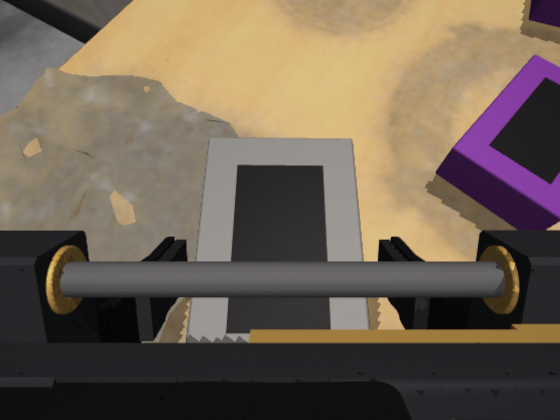

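View pics/s3.png

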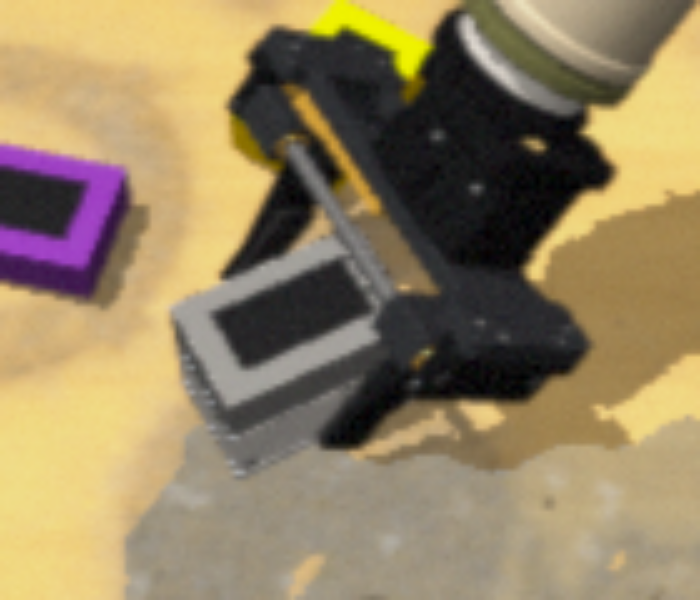

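Emit:
arm_command([
  [100,[-0.003,-0.001,0.001],[0,0,0.005]],
  [50,[-0.003,-0.001,0.001],[0,0,0.005]],
  [0,[-0.003,-0.001,0.001],[0,0,0.005]],
  [0,[-0.003,-0.001,0.001],[0,0,0.005]],
  [0,[-0.003,-0.001,0.001],[0,0,0.005]],
  [0,[-0.003,-0.001,0.001],[0,0,0.005]],
  [0,[-0.003,-0.001,0.001],[0,0,0.005]],
  [0,[-0.003,-0.001,0.001],[0,0,0.005]],
  [0,[-0.003,-0.001,0.001],[0,0,0.005]],
  [0,[-0.003,-0.001,0.001],[0,0,0.005]],
], squeeze=58)

```text
time: 4.67
ee_pos: [0.4879, 0.1166, 0.0769]
eef_rot: [0.454, 0.823, 0.165, -0.298]
ft_force: [-0.7, -0.4, 1.4]
width: 0.0599
```

```bash
python3 - <<'E'
from h import *
s=log(); print(s["time"],s["ft_force"],s["width"],s["ee_pos"])
r=R.from_quat(s["eef_rot"])
print("grasp",s["ee_pos"]+r.apply([0,0,.051]), "z",r.apply([0,0,1]),"x",r.apply([1,0,0]))
# lift: straight up .12
print(r.inv().apply([0,0,.12]))
E
```

```text
4.6667 [-0.71383163 -0.37418349  1.4015748 ] 0.059855775860802145 [0.4879333  0.11662216 0.07691801]
grasp [0.47052408 0.14429691 0.03777689] z [-0.34135728  0.54264219 -0.76747291] x [-0.40915428  0.64931316  0.64108127]
[ 7.69297521e-02  4.51922522e-05 -9.20967492e-02]
```

Emit:
arm_command([
  [0,[0.003,0,-0.004],[0,0,0]],
  [0,[0.008,0,-0.01],[0,0,0]],
  [0,[0.015,0,-0.018],[0,0,0]],
  [0,[0.024,0,-0.029],[0,0,0]],
  [0,[0.034,0,-0.041],[0,0,0]],
  [0,[0.045,0,-0.054],[0,0,0]],
  [0,[0.056,0,-0.067],[0,0,0]],
  [0,[0.067,0,-0.08],[0,0,0]],
  [0,[0.074,0,-0.089],[0,0,0]],
  [0,[0.077,0,-0.092],[0,0,0]],
])

```text
time: 5.5
ee_pos: [0.4885, 0.1169, 0.1992]
eef_rot: [0.454, 0.824, 0.165, -0.297]
ft_force: [0.2, -0.4, -6.4]
width: 0.06
```

```bash
python3 - <<'E'
from h import *
s=log(); print(s["time"],s["ft_force"],s["torque"],s["width"],s["ee_pos"],s["joint_positions"].round(2))
c=camera("scene"); cv2.imwrite("pics/s4.png",cv2.resize(c["pixels"][120:280,180:320,::-1],None,fx=4,fy=3.75))
c=wristcam(); cv2.imwrite("pics/w4.png",c["pixels"][:,:,::-1])
E
```

```text
5.5 [ 0.22785483 -0.40086169 -6.41339237] [-1.3766568  -1.04104287 -0.0217902 ] 0.05998835142154925 [0.48846665 0.11686644 0.19920742] [ 0.61  0.51 -0.78  1.71 -0.29  1.36  0.51]
```

View pics/s4.png

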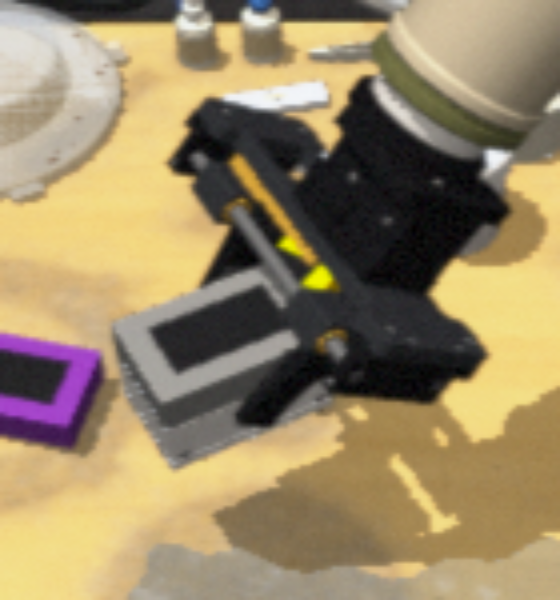

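View pics/w4.png

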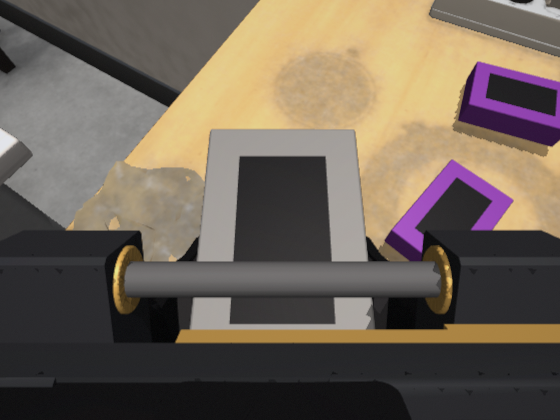

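```bash
cat >> h.py <<'E'
def rows(gA,yA,tA,gB,yB,tB,u0=0,u1=1,n=10,s=None):
    """path of the grasp point from A to B (smoothstep), rows in tool axes of the measured pose; print"""
    s=s or read_state(); R0=R.from_quat(s["eef_rot"]); p0=np.array(s["ee_pos"]); q=np.array(s["joint_positions"])
    out=[]
    prev=None;mx=0;mm=9
    for i in range(1,n+1):
        u=u0+(u1-u0)*i/n; w=u*u*(3-2*u)
        r=tilt(np.radians(yA+(yB-yA)*w),np.radians(tA+(tB-tA)*w)); p=tcp_for(np.array(gA)+(np.array(gB)-gA)*w,r)
        sh=R0.inv().apply(p-p0); rv=(R0.inv()*r).as_rotvec(); out.append([sh.round(3).tolist(),rv.round(3).tolist()])
        if prev is not None: mx=max(mx,np.degrees((prev.inv()*r).magnitude()))
        prev=r; q0=q; q,e,a,m=ik(p,r,q,.01); mm=min(mm,m); jv=np.abs(q-q0).max()*12
    for o in out: print("%s, %s"%tuple(o))
    print("max deg/row",round(mx,2),"ik",q.round(2),e.round(4),a.round(3),"margin",mm.round(2))
E
python3 - <<'E'
from h import *
s=read_state(); r=R.from_quat(s["eef_rot"]); g0=s["ee_pos"]+r.apply([0,0,.051]); x=r.apply([1,0,0]); print(g0,np.degrees(np.arctan2(x[1],x[0])),np.degrees(np.arccos(-r.apply([0,0,1])[2])))
rows(g0,122.2,39.85,[.49,.05,.21],100,-50.1,0,.5)
E
```

```text
[0.47072084 0.14434406 0.15835995] 122.25730746785345 39.790267964815015
[0.0, -0.0, -0.001], [-0.001, -0.01, 0.003]
[0.001, -0.001, -0.003], [-0.006, -0.043, 0.009]
[0.003, -0.003, -0.006], [-0.013, -0.094, 0.019]
[0.004, -0.005, -0.009], [-0.022, -0.162, 0.034]
[0.007, -0.007, -0.014], [-0.032, -0.244, 0.052]
[0.009, -0.009, -0.018], [-0.041, -0.338, 0.073]
[0.012, -0.011, -0.023], [-0.049, -0.441, 0.098]
[0.014, -0.013, -0.027], [-0.055, -0.551, 0.127]
[0.016, -0.015, -0.03], [-0.058, -0.665, 0.157]
[0.018, -0.016, -0.034], [-0.058, -0.782, 0.19]Traceback (most recent call last):
  File "<stdin>", line 3, in <module>
  File "h.py", line 73, in rows
    print("max deg/row",round(mx,2),"ik",q.round(2),e.round(4),a.round(3),"margin",mm.round(2))
                                                               ^^^^^^^
AttributeError: 'float' object has no attribute 'round'
```

Emit:
arm_command([
  [0,[0,0,-0.001],[0,-0.01,0.003]],
  [0,[0.001,-0.001,-0.003],[-0.006,-0.043,0.009]],
  [0,[0.003,-0.003,-0.006],[-0.013,-0.094,0.019]],
  [0,[0.004,-0.005,-0.009],[-0.022,-0.162,0.034]],
  [0,[0.007,-0.007,-0.014],[-0.032,-0.244,0.052]],
  [0,[0.009,-0.009,-0.018],[-0.041,-0.338,0.073]],
  [0,[0.012,-0.011,-0.023],[-0.049,-0.441,0.098]],
  [0,[0.014,-0.013,-0.027],[-0.055,-0.551,0.127]],
  [0,[0.016,-0.015,-0.03],[-0.058,-0.665,0.157]],
  [0,[0.018,-0.016,-0.034],[-0.058,-0.782,0.19]],
])

```text
time: 6.43
ee_pos: [0.4779, 0.1015, 0.235]
eef_rot: [0.566, 0.823, -0.026, 0.039]
ft_force: [-0.5, 0.4, -7.3]
width: 0.0597
```

```bash
sed -i 's/e.round(4),a.round(3),"margin",mm.round(2)/round(float(e),4),round(float(a),3),"margin",round(float(mm),2)/' h.py; python3 - <<'E'
from h import *
s=log(); print(s["time"],s["joint_vel"].round(2),s["joint_positions"].round(2),s["ft_force"],s["width"]); r=R.from_quat(s["eef_rot"]); g0=s["ee_pos"]+r.apply([0,0,.051]); x=r.apply([1,0,0]); print(g0,np.degrees(np.arctan2(x[1],x[0])),np.degrees(np.arccos(-r.apply([0,0,1])[2])))
c=camera("scene"); cv2.imwrite("pics/s5.png",c["pixels"][:,:,::-1])
s=read_state(); r=R.from_quat(s["eef_rot"]);g0=s["ee_pos"]+r.apply([0,0,.051]);x=r.apply([1,0,0]); z=r.apply([0,0,1]); th=np.degrees(np.arctan2(-x[2],1)) ; print(g0,np.degrees(np.arctan2(x[1],x[0])),z)
E
```

```text
6.4333 [-0.67 -0.19 -0.05  0.11  1.39  0.15 -1.6 ] [ 0.36  0.13 -0.76  1.87  0.2   1.19 -0.1 ] [-0.53852542  0.36756449 -7.2615806 ] 0.05970141140585192
[0.47968381 0.09698179 0.1842503 ] 110.98094965532155 5.421242616270922
[0.47946657 0.0992579  0.18529447] 111.09216975880862 [ 0.03971952 -0.09547051 -0.9946395 ]
```

View pics/s5.png

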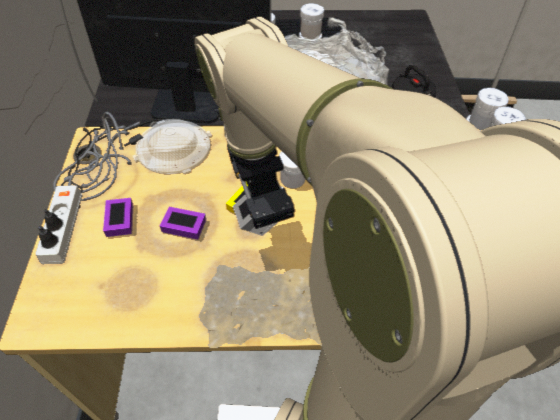

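```bash
python3 - <<'E'
from h import *
s=read_state(); r=R.from_quat(s["eef_rot"]); g0=s["ee_pos"]+r.apply([0,0,.051])
rows(g0,111.1,-5.9,[.49,.05,.19],100,-50.1,0,1)
E
```

```text
[-0.0, -0.0, 0.0], [0.003, -0.021, 0.005]
[-0.001, -0.0, 0.0], [0.006, -0.08, 0.02]
[-0.002, -0.001, 0.001], [0.01, -0.166, 0.041]
[-0.004, -0.001, 0.002], [0.019, -0.271, 0.066]
[-0.006, -0.002, 0.004], [0.031, -0.385, 0.093]
[-0.008, -0.001, 0.007], [0.046, -0.499, 0.118]
[-0.011, -0.001, 0.009], [0.063, -0.603, 0.141]
[-0.013, -0.001, 0.012], [0.079, -0.689, 0.158]
[-0.015, -0.0, 0.014], [0.091, -0.747, 0.17]
[-0.015, -0.0, 0.015], [0.096, -0.769, 0.174]
max deg/row 6.74 ik [-0.09  0.4  -0.7   1.85  0.91  1.66 -0.89] 0.0 0.0 margin 0.4
```

Emit:
arm_command([
  [0,[0,0,0],[0.003,-0.021,0.005]],
  [0,[-0.001,0,0],[0.006,-0.08,0.02]],
  [0,[-0.002,-0.001,0.001],[0.01,-0.166,0.041]],
  [0,[-0.004,-0.001,0.002],[0.019,-0.271,0.066]],
  [0,[-0.006,-0.002,0.004],[0.031,-0.385,0.093]],
  [0,[-0.008,-0.001,0.007],[0.046,-0.499,0.118]],
  [0,[-0.011,-0.001,0.009],[0.063,-0.603,0.141]],
  [0,[-0.013,-0.001,0.012],[0.079,-0.689,0.158]],
  [0,[-0.015,0,0.014],[0.091,-0.747,0.17]],
  [0,[-0.015,0,0.015],[0.096,-0.769,0.174]],
])

```text
time: 7.32
ee_pos: [0.4833, 0.0868, 0.2183]
eef_rot: [0.582, 0.698, -0.273, 0.316]
ft_force: [-1.0, -0.6, -6.1]
width: 0.0598
```

```bash
cat >> h.py <<'E'
def info(s=None):
    s=s or log(); r=R.from_quat(s["eef_rot"]); x=r.apply([1,0,0]);y=r.apply([0,1,0]);z=r.apply([0,0,1]); g=s["ee_pos"]+.051*z
    yw=np.degrees(np.arctan2(y[1],y[0]))+90; th=np.degrees(np.arctan2(-(x[2]) if 0 else -x[2],-z[2]))
    xh=[np.cos(np.radians(yw)),np.sin(np.radians(yw)),0]; th=np.degrees(np.arctan2(z@xh,-z[2]))
    print("t %.2f grasp %s yaw %.2f th %.2f ytilt %.2f F %s T %s w %.4f qd %.2f"%(s["time"],g.round(4),yw,th,np.degrees(y[2]),s["ft_force"].round(1),s["torque"].round(2),s["width"],np.abs(s["joint_vel"]).max()))
    return g,yw,th
E
python3 - <<'E'
from h import *
info(); c=wristcam(); cv2.imwrite("pics/w6.png",c["pixels"][:,:,::-1])
c=camera("side"); cv2.imwrite("pics/d6.png",c["pixels"][:,:,::-1]); info()
E
```

```text
t 7.32 grasp [0.4896 0.0487 0.1851] yaw 100.03 th -49.31 ytilt -0.77 F [-1.  -0.6 -6.1] T [ 2.05  0.19 -0.04] w 0.0598 qd 0.18
t 7.42 grasp [0.49   0.0487 0.1857] yaw 100.05 th -49.15 ytilt -0.68 F [-0.1  0.1 -6.1] T [2.   0.15 0.04] w 0.0599 qd 0.04
```

View pics/w6.png

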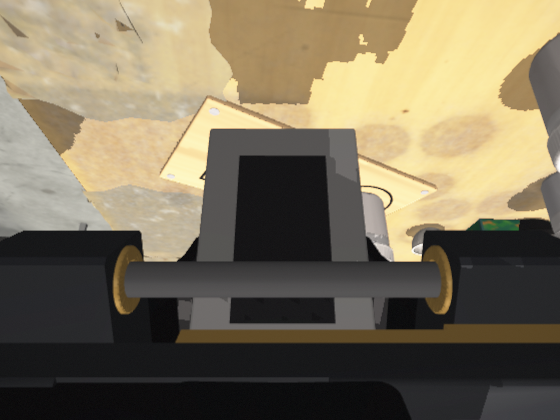

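View pics/d6.png

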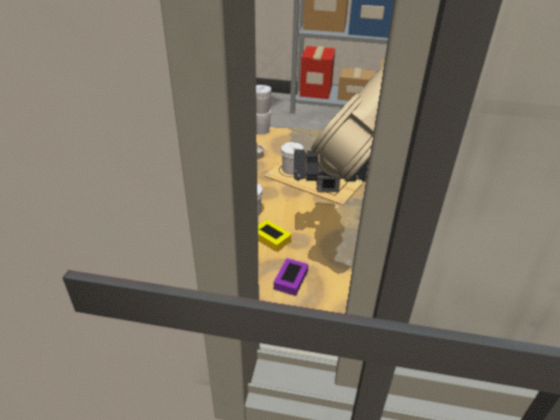

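```bash
python3 - <<'E'
from h import *
r=tilt(np.radians(100),np.radians(-50.15)); 
for z in [.13,.061]: delta(tcp_for([.49,.049,z],r),r)
E
```

```text
shift [0.0432, 0.0004, 0.0362] rot [-0.0071, -0.0175, 0.0096] |s| 0.056 deg 1.2
shift [0.0954, 0.0012, 0.0813] rot [-0.0071, -0.0175, 0.0096] |s| 0.125 deg 1.2
```

Emit:
arm_command([
  [0,[0.005,0,0.004],[-0.001,-0.004,0.002]],
  [0,[0.015,0,0.013],[-0.003,-0.008,0.004]],
  [0,[0.029,0,0.025],[-0.005,-0.012,0.007]],
  [0,[0.043,0,0.037],[-0.007,-0.0175,0.0096]],
  [0,[0.058,0.001,0.05],[-0.007,-0.0175,0.0096]],
  [0,[0.072,0.001,0.062],[-0.007,-0.0175,0.0096]],
  [0,[0.084,0.001,0.072],[-0.007,-0.0175,0.0096]],
  [0,[0.091,0.001,0.078],[-0.007,-0.0175,0.0096]],
  [0,[0.0955,0.001,0.0813],[-0.007,-0.0175,0.0096]],
  [0,[0.0955,0.001,0.0813],[-0.007,-0.0175,0.0096]],
])

```text
time: 8.25
ee_pos: [0.4843, 0.0866, 0.0949]
eef_rot: [0.583, 0.692, -0.272, 0.326]
ft_force: [-1.1, 0.1, -5.4]
width: 0.0595
```

```bash
python3 - <<'E'
from h import *
info();r=tilt(np.radians(100),np.radians(-50.15));delta(tcp_for([.49,.049,.0555],r),r)
E
```

```text
t 8.25 grasp [0.4912 0.0479 0.0623] yaw 99.91 th -50.27 ytilt 0.24 F [-1.1  0.1 -5.4] T [1.98 0.25 0.01] w 0.0595 qd 0.03
shift [0.0059, -0.001, 0.0034] rot [0.0015, 0.0021, -0.0042] |s| 0.007 deg 0.3
```

Emit:
arm_command([
  [0,[0.0008,0,0.0006],[0,0.001,0]],
  [0,[0.0015,0,0.0013],[0,0.002,0]],
  [0,[0.0023,0,0.0019],[0,0.002,0]],
  [0,[0.0031,0,0.0026],[0,0.002,0]],
  [0,[0.0038,0,0.0032],[0,0.002,0]],
  [0,[0.0043,0,0.0036],[0,0.002,0]],
  [0,[0.0043,0,0.0036],[0,0.002,0]],
  [0,[0.0043,0,0.0036],[0,0.002,0]],
  [0,[0.0043,0,0.0036],[0,0.002,0]],
  [0,[0.0043,0,0.0036],[0,0.002,0]],
])

```text
time: 9.08
ee_pos: [0.4845, 0.0868, 0.0898]
eef_rot: [0.583, 0.693, -0.271, 0.326]
ft_force: [-0.7, 0.2, -5.6]
width: 0.0597
```

```bash
python3 - <<'E'
from h import *
info()
c=camera("scene"); cv2.imwrite("pics/s7.png",c["pixels"][:,:,::-1])
E
```

```text
t 9.08 grasp [0.4914 0.0482 0.0572] yaw 99.95 th -50.21 ytilt 0.29 F [-0.7  0.2 -5.6] T [1.98 0.29 0.02] w 0.0597 qd 0.00
```

View pics/s7.png

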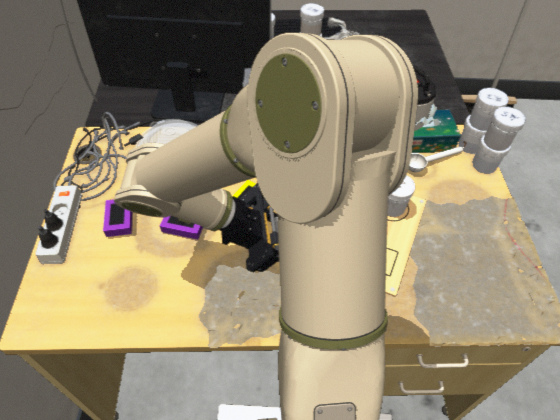

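Emit:
arm_command([
  [0,[0.0004,0,0.0003],[0,0,0]],
  [0,[0.0008,0,0.0006],[0,0,0]],
  [0,[0.0012,0,0.001],[0,0,0]],
  [0,[0.0015,0,0.0013],[0,0,0]],
  [0,[0.0015,0,0.0013],[0,0,0]],
  [0,[0.0015,0,0.0013],[0,0,0]],
  [0,[0.0015,0,0.0013],[0,0,0]],
  [0,[0.0015,0,0.0013],[0,0,0]],
  [0,[0.0015,0,0.0013],[0,0,0]],
  [0,[0.0015,0,0.0013],[0,0,0]],
])

```text
time: 9.97
ee_pos: [0.4845, 0.0868, 0.0882]
eef_rot: [0.583, 0.693, -0.271, 0.327]
ft_force: [-2.6, 2.6, 5.3]
width: 0.0595
```

```bash
python3 - <<'E'
from h import *
info()
E
```

```text
t 9.97 grasp [0.4915 0.0482 0.0556] yaw 99.95 th -50.24 ytilt 0.30 F [-2.6  2.6  5.3] T [ 0.51  0.77 -0.49] w 0.0595 qd 0.00
```

Emit:
arm_command([
  [0,[0,0,0],[0,0,0]],
  [0,[0,0,0],[0,0,0]],
  [0,[0,0,0],[0,0,0]],
  [72,[0,0,0],[0,0,0]],
  [74,[0,0,0],[0,0,0]],
  [78,[0,0,0],[0,0,0]],
  [85,[0,0,0],[0,0,0]],
  [100,[0,0,0],[0,0,0]],
  [100,[0,0,0],[0,0,0]],
  [100,[0,0,0],[0,0,0]],
], squeeze=8)

```text
time: 10.8
ee_pos: [0.4845, 0.0867, 0.0878]
eef_rot: [0.583, 0.693, -0.271, 0.326]
ft_force: [-0.3, -0.8, -0.5]
width: 0.0839
```

```bash
python3 - <<'E'
from h import *
info()
c=wristcam(); cv2.imwrite("pics/w8.png",c["pixels"][:,:,::-1])
s=read_state(); r=R.from_quat(s["eef_rot"]); print(r.inv().apply([0,0,.1]))
E
```

```text
t 10.80 grasp [0.4914 0.0481 0.0551] yaw 99.95 th -50.21 ytilt 0.29 F [-0.3 -0.8 -0.5] T [ 0.9   0.02 -0.02] w 0.0839 qd 0.00
[-0.07683881  0.00051012 -0.06399638]
```

View pics/w8.png

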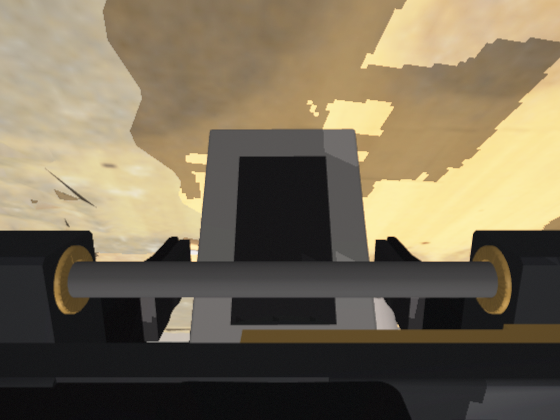

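```bash
python3 - <<'E'
from h import *
s=read_state(); R0=R.from_quat(s["eef_rot"]);p0=s["ee_pos"]; xh=np.array([np.cos(np.radians(100)),np.sin(np.radians(100)),0]); c=np.array([.4914,.0481,0])
g=s["ee_pos"]+R0.apply([0,0,.051])
q=np.array(s["joint_positions"])
key=[(g,-50.2)]
for k in [.015,.04,.07,.1]: key.append((g-R0.apply([0,0,k]),-50.2))
for z,off,th in [(.15,.07,-45),(.18,.06,-39),(.21,.05,-32),(.235,.045,-25),(.25,.04,-18),(.255,.035,-12)]: key.append((c+off*xh+[0,0,z],th))
for gg,th in key[1:]:
    r=tilt(np.radians(99.95),np.radians(th)); p=tcp_for(gg,r); q,e,a,m=ik(p,r,q,.01)
    print(R0.inv().apply(p-p0).round(3).tolist(),(R0.inv()*r).as_rotvec().round(3).tolist(),round(e,4),round(m,2))
E
```

```text
[-0.0, 0.0, -0.015] [0.003, 0.0, -0.004] 0.0 0.49
[-0.0, 0.0, -0.04] [0.003, 0.0, -0.004] 0.0 0.46
[-0.0, 0.0, -0.07] [0.003, 0.0, -0.004] 0.0 0.41
[-0.0, 0.0, -0.1] [0.003, 0.0, -0.004] 0.0 0.36
[-0.033, 0.001, -0.114] [0.003, 0.091, -0.004] 0.0 0.41
[-0.068, 0.001, -0.125] [0.004, 0.196, -0.004] 0.0 0.48
[-0.103, 0.001, -0.135] [0.004, 0.318, -0.003] 0.0 0.54
[-0.131, 0.001, -0.145] [0.004, 0.44, -0.003] 0.0 0.6
[-0.151, 0.001, -0.148] [0.004, 0.562, -0.003] 0.0 0.63
[-0.163, 0.001, -0.144] [0.004, 0.667, -0.003] 0.0 0.6
```

Emit:
arm_command([
  [100,[0,0,-0.01],[0,0,0]],
  [100,[0,0,-0.035],[0,0,0]],
  [100,[0,0,-0.068],[0,0,0]],
  [100,[0,0,-0.1],[0.003,0,-0.004]],
  [100,[-0.033,0.001,-0.114],[0.003,0.09,-0.004]],
  [100,[-0.068,0.001,-0.125],[0.004,0.196,-0.004]],
  [100,[-0.103,0.001,-0.135],[0.004,0.318,-0.003]],
  [100,[-0.131,0.001,-0.145],[0.004,0.44,-0.003]],
  [100,[-0.151,0.001,-0.148],[0.004,0.562,-0.003]],
  [100,[-0.163,0.001,-0.144],[0.004,0.667,-0.003]],
])

```text
time: 11.68
ee_pos: [0.4843, 0.094, 0.31]
eef_rot: [0.639, 0.762, -0.062, 0.081]
ft_force: [-0.2, 0.3, -1.1]
width: 0.087
```

```bash
python3 - <<'E'
from h import *
info()
c=wristcam(); cv2.imwrite("pics/w9.png",c["pixels"][:,:,::-1]); np.save("w9.npy",c,allow_pickle=True)
info()
E
```

```text
t 11.68 grasp [0.4866 0.0838 0.2601] yaw 100.08 th -11.73 ytilt 0.51 F [-0.2  0.3 -1.1] T [ 0.21 -0.05  0.02] w 0.0870 qd 1.38
t 11.73 grasp [0.4877 0.079  0.2601] yaw 99.62 th -11.39 ytilt 0.48 F [ 4.6 -4.4  2.9] T [-0.05 -0.33 -0.  ] w 0.0869 qd 0.27
```

View pics/w9.png

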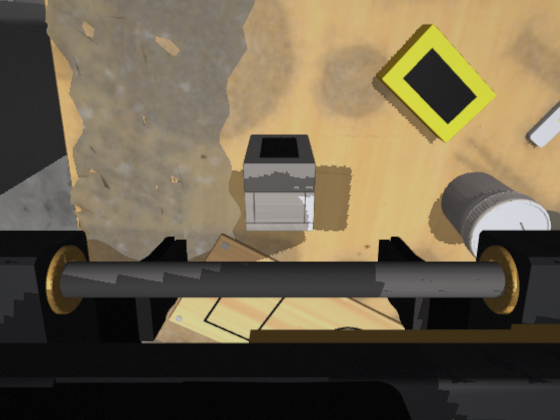

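```bash
python3 - <<'E'
from h import *
a=cv2.imread("pics/w9.png")
cv2.imwrite("pics/w9c.png",cv2.resize(a[125:240,235:325],None,fx=5,fy=5,interpolation=cv2.INTER_CUBIC))
E
```

```text
(no output)
```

View pics/w9c.png

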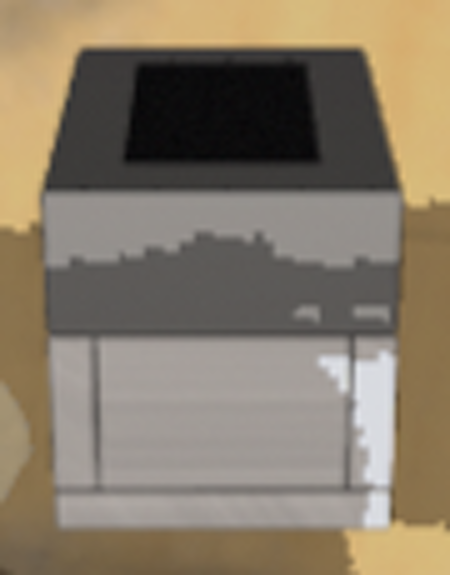

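```bash
python3 - <<'E'
from h import *
c=np.load("w9.npy",allow_pickle=True).item()
P=np.array([onz(c,u,.092) for u in [(243.6,163),(315.6,162.6),(313.2,230.6),(246.4,230.6)]]); print(P.round(4)); print(P.mean(0))
S=np.array([onz(c,u,.092) for u in [(245,192),(314.4,191.8)]]); print("seam",S.round(4),S.mean(0))
d=S[1]-S[0]; print("x axis ang",np.degrees(np.arctan2(d[1],d[0])))
e=P[1]-P[0];print(np.degrees(np.arctan2(e[1],e[0]))); e=P[2]-P[3];print(np.degrees(np.arctan2(e[1],e[0])))
print(np.linalg.norm(P-np.roll(P,-1,0),axis=1))
xh=np.array([np.cos(np.radians(100)),np.sin(np.radians(100)),0]); cc=np.array([.4914,.0481,0])
s=read_state(); R0=R.from_quat(s["eef_rot"]);p0=s["ee_pos"];q=np.array(s["joint_positions"]); info(s)
key=[]
gB=cc+[0,0,.066]
rB=tilt(np.radians(100),np.radians(45))
for off,z,th in [(.02,.26,-7),(0.0,.255,-1),(-.02,.245,5.5),(-.035,.235,12),(-.05,.225,18.5),(-.06,.215,25),(-.07,.2,31.5),(-.08,.185,38),(-.085,.17,43),(-.0742,.1402,45)]:
    key.append((cc+off*xh+[0,0,z],th))
for gg,th in key:
    r=tilt(np.radians(100),np.radians(th)); p=tcp_for(gg,r); q,e,a,m=ik(p,r,q,.01)
    print(R0.inv().apply(p-p0).round(3).tolist(),(R0.inv()*r).as_rotvec().round(3).tolist(),round(e,4),round(m,2))
E
```

```text
[[0.4575 0.0707 0.092 ]
 [0.5154 0.0812 0.092 ]
 [0.5269 0.0186 0.092 ]
 [0.4683 0.0084 0.092 ]]
[0.49203412 0.04473306 0.092     ]
seam [[0.4621 0.0453 0.092 ]
 [0.52   0.0556 0.092 ]] [0.49102497 0.05044893 0.092     ]
x axis ang 10.07905495906106
10.282031061669915
9.829385556660243
[0.05886521 0.06368993 0.05945552 0.06322176]
t 11.73 grasp [0.4877 0.079  0.2601] yaw 99.62 th -11.39 ytilt 0.48 F [ 4.6 -4.4  2.9] T [-0.05 -0.33 -0.  ] w 0.0869 qd 0.27
[-0.015, -0.001, 0.002] [0.007, 0.077, -0.008] 0.0 0.59
[-0.039, -0.001, 0.012] [0.008, 0.181, -0.008] 0.0 0.58
[-0.062, -0.001, 0.027] [0.008, 0.295, -0.007] 0.0 0.61
[-0.08, -0.001, 0.042] [0.009, 0.408, -0.007] 0.0 0.65
[-0.098, -0.001, 0.057] [0.009, 0.522, -0.006] 0.0 0.69
[-0.111, -0.001, 0.072] [0.009, 0.635, -0.006] 0.0 0.7
[-0.122, -0.001, 0.093] [0.01, 0.749, -0.005] 0.0 0.69
[-0.133, -0.001, 0.113] [0.01, 0.862, -0.005] 0.0 0.66
[-0.137, -0.001, 0.133] [0.01, 0.949, -0.004] 0.0 0.65
[-0.122, -0.001, 0.161] [0.01, 0.984, -0.004] 0.0 0.69
```

Emit:
arm_command([
  [100,[-0.015,-0.001,0.002],[0.007,0.077,-0.008]],
  [100,[-0.039,-0.001,0.012],[0.008,0.181,-0.008]],
  [100,[-0.062,-0.001,0.027],[0.008,0.295,-0.007]],
  [100,[-0.08,-0.001,0.042],[0.009,0.408,-0.007]],
  [100,[-0.098,-0.001,0.057],[0.009,0.522,-0.006]],
  [100,[-0.111,-0.001,0.072],[0.009,0.635,-0.006]],
  [100,[-0.122,-0.001,0.093],[0.01,0.749,-0.005]],
  [100,[-0.133,-0.001,0.113],[0.01,0.862,-0.005]],
  [100,[-0.137,-0.001,0.133],[0.01,0.949,-0.004]],
  [100,[-0.122,-0.001,0.161],[0.01,0.984,-0.004]],
])

```text
time: 12.57
ee_pos: [0.5098, -0.0624, 0.1722]
eef_rot: [0.596, 0.708, 0.241, -0.293]
ft_force: [1.0, -0.7, -0.6]
width: 0.0868
```

```bash
python3 - <<'E'
from h import *
info()
camera("scene")
c=wristcam(); cv2.imwrite("pics/w10.png",c["pixels"][:,:,::-1]); np.save("w10.npy",c,allow_pickle=True)
info(); r=tilt(np.radians(100),np.radians(45)); delta(tcp_for([.4914,.049,.066],r),r)
E
```

```text
t 12.57 grasp [ 0.5034 -0.0273  0.1359] yaw 99.95 th 44.56 ytilt -0.45 F [ 1.  -0.7 -0.6] T [-0.83 -0.27 -0.02] w 0.0868 qd 0.63
t 12.67 grasp [ 0.4994 -0.0218  0.1326] yaw 100.36 th 44.76 ytilt -0.89 F [-1.7  0.7 -0.2] T [-0.74 -0.16  0.  ] w 0.0872 qd 0.10
shift [0.0034, 0.0051, 0.0973] rot [-0.0155, 0.0044, -0.0065] |s| 0.098 deg 1.0
```

View pics/w10.png

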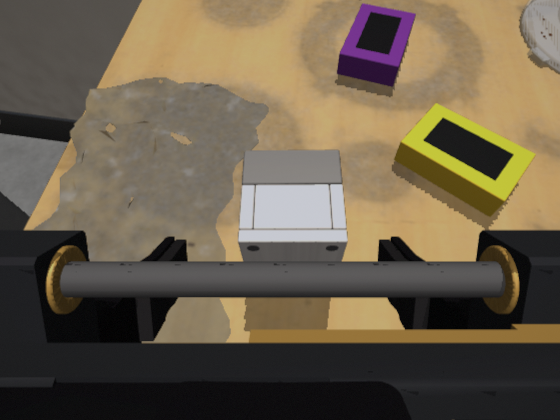

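```bash
python3 - <<'E'
from h import *
c=np.load("w10.npy",allow_pickle=True).item()
S=np.array([onz(c,u,.092) for u in [(242.5,184.5),(342,184.5)]]); print("seam",S.round(4),S.mean(0)); d=S[1]-S[0]; print(np.degrees(np.arctan2(d[1],d[0])),np.linalg.norm(d))
info(); r=tilt(np.radians(100),np.radians(45)); delta(tcp_for([.4914,.049,.066],r),r)
E
```

```text
seam [[0.462  0.0432 0.092 ]
 [0.5196 0.0531 0.092 ]] [0.49078618 0.04815176 0.092     ]
9.651277790900275 0.05848996965320525
t 12.67 grasp [ 0.4994 -0.0218  0.1326] yaw 100.36 th 44.76 ytilt -0.89 F [-1.7  0.7 -0.2] T [-0.74 -0.16  0.  ] w 0.0872 qd 0.10
shift [0.0034, 0.0051, 0.0973] rot [-0.0155, 0.0044, -0.0065] |s| 0.098 deg 1.0
```

Emit:
arm_command([
  [100,[0.002,0.003,0],[-0.008,0.004,-0.006]],
  [100,[0.003,0.005,0.008],[-0.0155,0.004,-0.006]],
  [100,[0.003,0.005,0.022],[-0.0155,0.004,-0.006]],
  [100,[0.003,0.005,0.04],[-0.0155,0.004,-0.006]],
  [100,[0.003,0.005,0.058],[-0.0155,0.004,-0.006]],
  [100,[0.003,0.005,0.074],[-0.0155,0.004,-0.006]],
  [100,[0.003,0.005,0.086],[-0.0155,0.004,-0.006]],
  [100,[0.003,0.005,0.094],[-0.0155,0.004,-0.006]],
  [100,[0.003,0.005,0.097],[-0.0155,0.004,-0.006]],
  [100,[0.003,0.005,0.097],[-0.0155,0.004,-0.006]],
])

```text
time: 13.5
ee_pos: [0.501, 0.0128, 0.1068]
eef_rot: [0.593, 0.71, 0.247, -0.288]
ft_force: [0.5, -0.3, -0.0]
width: 0.0869
```

```bash
python3 - <<'E'
from h import *
info(); c=wristcam(); cv2.imwrite("pics/w11.png",c["pixels"][:,:,::-1])
r=tilt(np.radians(100),np.radians(45)); delta(tcp_for([.4912,.0484,.066],r),r)
E
```

```text
t 13.50 grasp [0.495  0.048  0.0704] yaw 100.05 th 44.55 ytilt 0.50 F [ 0.5 -0.3 -0. ] T [-0.81 -0.27 -0.  ] w 0.0869 qd 0.02
shift [-0.0023, -0.0036, 0.0044] rot [0.0062, 0.008, 0.0061] |s| 0.006 deg 0.7
```

View pics/w11.png

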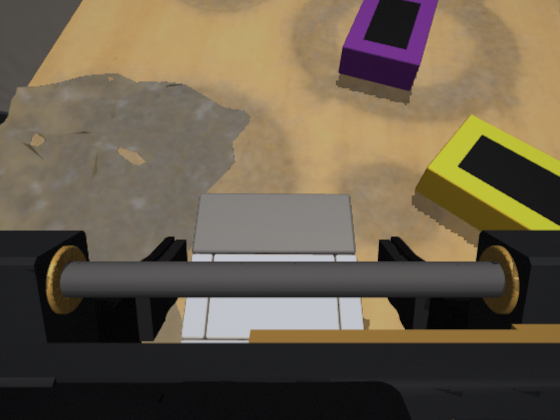

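Emit:
arm_command([
  [100,[-0.001,-0.002,0.002],[0.003,0.004,0.003]],
  [100,[-0.0023,-0.0036,0.0044],[0.006,0.008,0.006]],
  [100,[-0.0023,-0.0036,0.0044],[0.006,0.008,0.006]],
  [80,[-0.0023,-0.0036,0.0044],[0.006,0.008,0.006]],
  [72,[-0.0023,-0.0036,0.0044],[0.006,0.008,0.006]],
  [60,[-0.0023,-0.0036,0.0044],[0.006,0.008,0.006]],
  [0,[-0.0023,-0.0036,0.0044],[0.006,0.008,0.006]],
  [0,[-0.0023,-0.0036,0.0044],[0.006,0.008,0.006]],
  [0,[-0.0023,-0.0036,0.0044],[0.006,0.008,0.006]],
  [0,[-0.0023,-0.0036,0.0044],[0.006,0.008,0.006]],
], squeeze=58)

```text
time: 14.38
ee_pos: [0.4973, 0.0129, 0.1013]
eef_rot: [0.594, 0.707, 0.246, -0.294]
ft_force: [2.5, 0.9, 0.7]
width: 0.0601
```

```bash
python3 - <<'E'
from h import *
info(); c=wristcam(); cv2.imwrite("pics/w12.png",c["pixels"][:,:,::-1])
s=read_state(); print(R.from_quat(s["eef_rot"]).inv().apply([0,0,.14]))
E
```

```text
t 14.38 grasp [0.491  0.0484 0.0652] yaw 99.94 th 45.07 ytilt -0.03 F [2.5 0.9 0.7] T [-0.6  -0.53 -0.37] w 0.0601 qd 0.00
[ 9.91083484e-02 -5.92378841e-05 -9.88814025e-02]
```

View pics/w12.png

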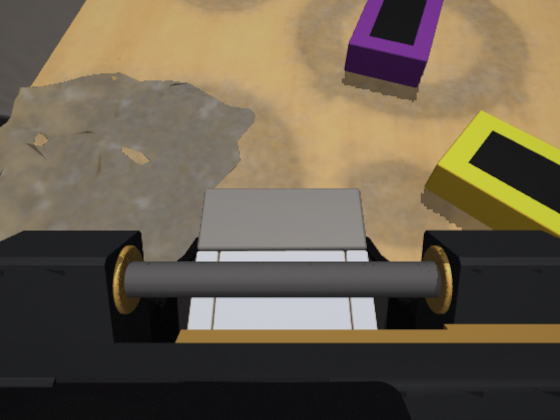

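Emit:
arm_command([
  [0,[0.003,0,-0.003],[0,0,0]],
  [0,[0.009,0,-0.009],[0,0,0]],
  [0,[0.018,0,-0.018],[0,0,0]],
  [0,[0.03,0,-0.03],[0,0,0]],
  [0,[0.044,0,-0.044],[0,0,0]],
  [0,[0.058,0,-0.058],[0,0,0]],
  [0,[0.072,0,-0.072],[0,0,0]],
  [0,[0.086,0,-0.086],[0,0,0]],
  [0,[0.095,0,-0.095],[0,0,0]],
  [0,[0.099,0,-0.099],[0,0,0]],
])

```text
time: 15.27
ee_pos: [0.4974, 0.0128, 0.2433]
eef_rot: [0.594, 0.708, 0.246, -0.293]
ft_force: [-0.0, -0.5, -6.6]
width: 0.0595
```

```bash
python3 - <<'E'
from h import *
g,y,t=info(); c=wristcam(); cv2.imwrite("pics/w13.png",c["pixels"][:,:,::-1])
xh=np.array([np.cos(np.radians(68.6)),np.sin(np.radians(68.6)),0]); sp=np.array([.4787,-.1495,0])
rows(g,y,t,sp-.13*xh+[0.02,0,.24],72,5,0,.8)
print()
rows(g,y,t,sp-.09*xh+[0.0,0,.24],68.6,0,0,.8)
E
```

```text
t 15.27 grasp [0.4911 0.0483 0.2072] yaw 99.98 th 44.97 ytilt 0.05 F [-0.  -0.5 -6.6] T [-1.72 -0.5  -0.04] w 0.0595 qd 0.08
[-0.003, -0.002, -0.004], [-0.006, -0.013, 0.007]
[-0.011, -0.008, -0.016], [-0.022, -0.048, 0.025]
[-0.023, -0.016, -0.035], [-0.047, -0.101, 0.053]
[-0.038, -0.026, -0.057], [-0.075, -0.168, 0.091]
[-0.055, -0.038, -0.083], [-0.105, -0.245, 0.136]
[-0.074, -0.05, -0.11], [-0.133, -0.327, 0.188]
[-0.093, -0.061, -0.137], [-0.158, -0.409, 0.243]
[-0.112, -0.072, -0.163], [-0.178, -0.487, 0.299]
[-0.129, -0.081, -0.186], [-0.192, -0.557, 0.351]
[-0.143, -0.088, -0.205], [-0.202, -0.615, 0.396]
max deg/row 5.83 ik [ 0.92  0.16 -0.47  1.71 -0.09  1.32  0.21] 0.0 0.0 margin 0.65

[-0.002, -0.002, -0.004], [-0.006, -0.014, 0.008]
[-0.009, -0.008, -0.015], [-0.025, -0.054, 0.028]
[-0.018, -0.016, -0.031], [-0.052, -0.114, 0.06]
[-0.03, -0.026, -0.051], [-0.084, -0.189, 0.103]
[-0.044, -0.038, -0.073], [-0.116, -0.276, 0.155]
[-0.06, -0.049, -0.097], [-0.146, -0.367, 0.214]
[-0.075, -0.06, -0.12], [-0.17, -0.459, 0.278]
[-0.09, -0.07, -0.142], [-0.189, -0.546, 0.342]
[-0.104, -0.079, -0.162], [-0.202, -0.624, 0.402]
[-0.116, -0.086, -0.179], [-0.209, -0.689, 0.455]
max deg/row 6.55 ik [ 0.88  0.09 -0.52  1.77 -0.04  1.3   0.06] 0.0 0.0 margin 0.59
```

View pics/w13.png

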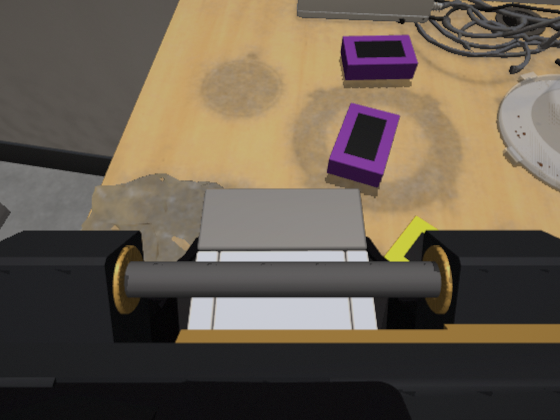

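Emit:
arm_command([
  [0,[-0.003,-0.002,-0.004],[-0.006,-0.013,0.007]],
  [0,[-0.011,-0.008,-0.016],[-0.022,-0.048,0.025]],
  [0,[-0.023,-0.016,-0.035],[-0.047,-0.101,0.053]],
  [0,[-0.038,-0.026,-0.057],[-0.075,-0.168,0.091]],
  [0,[-0.055,-0.038,-0.083],[-0.105,-0.245,0.136]],
  [0,[-0.074,-0.05,-0.11],[-0.133,-0.327,0.188]],
  [0,[-0.093,-0.061,-0.137],[-0.158,-0.409,0.243]],
  [0,[-0.112,-0.072,-0.163],[-0.178,-0.487,0.299]],
  [0,[-0.129,-0.081,-0.186],[-0.192,-0.557,0.351]],
  [0,[-0.138,-0.086,-0.199],[-0.2,-0.6,0.385]],
])

```text
time: 16.15
ee_pos: [0.452, -0.2404, 0.2836]
eef_rot: [0.79, 0.607, 0.067, -0.053]
ft_force: [-0.4, 0.3, -6.4]
width: 0.0597
```

```bash
python3 - <<'E'
from h import *
info(); camera("side");camera("side"); info(); c=wristcam(); cv2.imwrite("pics/w14.png",c["pixels"][:,:,::-1]); np.save("w14.npy",c,allow_pickle=True); info()
E
```

```text
t 16.15 grasp [ 0.4541 -0.2319  0.2333] yaw 75.12 th 9.83 ytilt -0.18 F [-0.4  0.3 -6.4] T [-0.16 -0.03  0.01] w 0.0597 qd 0.44
t 16.25 grasp [ 0.4546 -0.2307  0.2332] yaw 75.23 th 9.98 ytilt -0.19 F [ 0.4 -0.1 -6. ] T [-0.2  -0.06  0.  ] w 0.0599 qd 0.08
t 16.30 grasp [ 0.4549 -0.2286  0.2328] yaw 75.40 th 10.16 ytilt -0.24 F [-0.3  0.6 -6.6] T [-0.23  0.01 -0.03] w 0.0598 qd 0.03
```

View pics/w14.png

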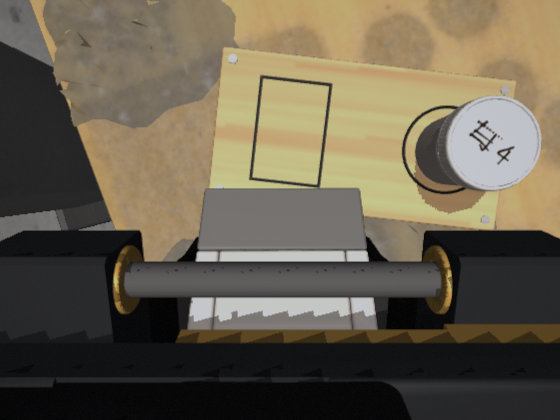

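```bash
python3 - <<'E'
import cv2
a=cv2.imread("pics/w14.png")
cv2.imwrite("pics/w14c.png",cv2.resize(a[65:195,240:340],None,fx=4.5,fy=4.5,interpolation=cv2.INTER_CUBIC))
E
```

```text
(no output)
```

View pics/w14c.png

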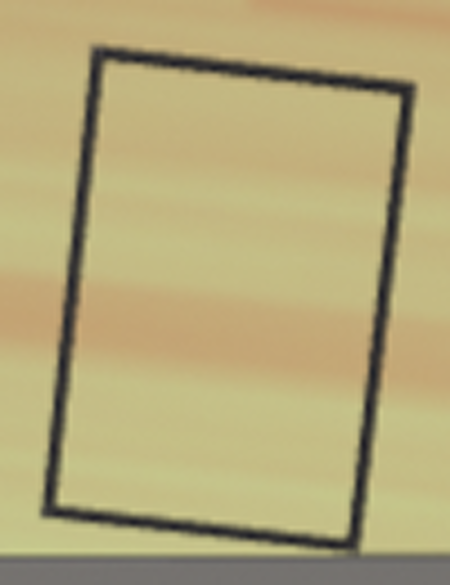

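```bash
python3 - <<'E'
from h import *
c=np.load("w14.npy",allow_pickle=True).item()
uv=[(240+x/4.5,65+y/4.5) for x,y in [(98,50),(408,88),(352,547),(49,513)]]
P,cen,yaw=fitrect([c],[uv],.068,.1,.008); print(P.round(4),cen)
for i,j in [(3,0),(2,1)]: e=P[j]-P[i]; print(np.degrees(np.arctan2(e[1],e[0])))
for i,j in [(0,1),(3,2)]: e=P[j]-P[i]; print(np.degrees(np.arctan2(e[1],e[0]))+90)
# pair now: path to final
Y=68.0
g,y,t=info()
E
```

```text
raw sides [0.06773398 0.10013988 0.06734427 0.10073654] cen [ 0.48249819 -0.14776657]
[[ 0.4692 -0.0885  0.008 ]
 [ 0.5321 -0.1134  0.008 ]
 [ 0.4957 -0.2067  0.008 ]
 [ 0.4329 -0.1825  0.008 ]] [ 0.48249819 -0.14776657]
68.90501145160034
68.68362291803446
68.38634013223594
68.8916096634598
t 16.30 grasp [ 0.4549 -0.2286  0.2328] yaw 75.40 th 10.16 ytilt -0.24 F [-0.3  0.6 -6.6] T [-0.23  0.01 -0.03] w 0.0598 qd 0.03
```

```bash
python3 - <<'E'
from h import *
g,y,t=info()
rows(g,y,t,[.489,-.1301,.16],68.7,-44.93,0,.62)
E
```

```text
t 16.30 grasp [ 0.4549 -0.2286  0.2328] yaw 75.40 th 10.16 ytilt -0.24 F [-0.3  0.6 -6.6] T [-0.23  0.01 -0.03] w 0.0598 qd 0.03
[0.002, -0.0, 0.001], [-0.004, -0.011, 0.001]
[0.006, 0.0, 0.004], [-0.005, -0.041, 0.004]
[0.013, 0.001, 0.008], [-0.005, -0.087, 0.01]
[0.021, 0.001, 0.014], [-0.006, -0.148, 0.018]
[0.032, 0.002, 0.022], [-0.006, -0.22, 0.026]
[0.043, 0.003, 0.03], [-0.005, -0.3, 0.037]
[0.055, 0.004, 0.04], [-0.003, -0.386, 0.047]
[0.067, 0.005, 0.05], [-0.001, -0.475, 0.058]
[0.08, 0.006, 0.061], [0.003, -0.564, 0.07]
[0.091, 0.007, 0.071], [0.008, -0.65, 0.08]
max deg/row 5.14 ik [ 0.48  0.25 -0.6   1.81  0.57  1.39 -0.64] 0.0 0.0 margin 0.6
```

Emit:
arm_command([
  [0,[0.002,0,0.001],[-0.004,-0.011,0.001]],
  [0,[0.006,0,0.004],[-0.005,-0.041,0.004]],
  [0,[0.013,0.001,0.008],[-0.005,-0.087,0.01]],
  [0,[0.021,0.001,0.014],[-0.006,-0.148,0.018]],
  [0,[0.032,0.002,0.022],[-0.006,-0.22,0.026]],
  [0,[0.043,0.003,0.03],[-0.005,-0.3,0.037]],
  [0,[0.055,0.004,0.04],[-0.003,-0.386,0.047]],
  [0,[0.067,0.005,0.05],[-0.001,-0.475,0.058]],
  [0,[0.08,0.006,0.061],[0.003,-0.564,0.07]],
  [0,[0.091,0.007,0.071],[0.008,-0.65,0.08]],
])

```text
time: 17.13
ee_pos: [0.486, -0.1374, 0.2293]
eef_rot: [0.791, 0.565, -0.191, 0.138]
ft_force: [-0.4, -0.1, -6.8]
width: 0.0597
```

```bash
python3 - <<'E'
from h import *
g,y,t=info()
r=tilt(np.radians(68.7),np.radians(-44.93)); delta(tcp_for([.489,-.1301,.12],r),r)
rows(g,y,t,[.489,-.1301,.12],68.7,-44.93,0,1)
E
```

```text
t 17.13 grasp [ 0.4786 -0.1596  0.184 ] yaw 71.07 th -27.30 ytilt 0.16 F [-0.4 -0.1 -6.8] T [ 1.29 -0.44 -0.06] w 0.0597 qd 1.26
shift [0.0726, 0.0017, 0.0449] rot [0.0267, -0.3077, 0.0319] |s| 0.085 deg 17.8
[0.002, 0.0, 0.001], [0.003, -0.009, -0.0]
[0.008, 0.0, 0.004], [0.004, -0.032, 0.002]
[0.016, 0.0, 0.009], [0.007, -0.066, 0.006]
[0.026, 0.001, 0.015], [0.01, -0.108, 0.011]
[0.036, 0.001, 0.022], [0.013, -0.154, 0.016]
[0.047, 0.001, 0.029], [0.017, -0.199, 0.021]
[0.057, 0.001, 0.035], [0.021, -0.241, 0.025]
[0.065, 0.002, 0.04], [0.024, -0.276, 0.029]
[0.071, 0.002, 0.044], [0.026, -0.299, 0.031]
[0.073, 0.002, 0.045], [0.027, -0.308, 0.032]
max deg/row 2.63 ik [ 0.22  0.52 -0.56  1.76  0.82  1.59 -1.  ] 0.0 0.0 margin 0.47
```

Emit:
arm_command([
  [0,[0.004,0,0.002],[0.003,-0.03,0]],
  [0,[0.01,0,0.005],[0.004,-0.06,0.003]],
  [0,[0.018,0,0.01],[0.007,-0.09,0.006]],
  [0,[0.027,0.001,0.016],[0.01,-0.125,0.011]],
  [0,[0.037,0.001,0.022],[0.013,-0.165,0.016]],
  [0,[0.047,0.001,0.029],[0.017,-0.205,0.021]],
  [0,[0.057,0.001,0.035],[0.021,-0.243,0.025]],
  [0,[0.065,0.002,0.04],[0.024,-0.276,0.029]],
  [0,[0.071,0.002,0.044],[0.026,-0.299,0.031]],
  [0,[0.073,0.002,0.045],[0.027,-0.308,0.032]],
])

```text
time: 17.97
ee_pos: [0.5019, -0.0967, 0.1546]
eef_rot: [0.763, 0.523, -0.316, 0.213]
ft_force: [-0.5, 0.3, -6.3]
width: 0.0597
```

```bash
python3 - <<'E'
from h import *
info(); camera("side"); c=camera("scene"); cv2.imwrite("pics/s15.png",c["pixels"][:,:,::-1])
c=wristcam(); cv2.imwrite("pics/w15.png",c["pixels"][:,:,::-1]); info()
r=tilt(np.radians(68.7),np.radians(-44.93)); delta(tcp_for([.489,-.1301,.05],r),r);
E
```

```text
t 17.97 grasp [ 0.4887 -0.1301  0.1184] yaw 68.72 th -44.78 ytilt -0.28 F [-0.5  0.3 -6.3] T [ 1.82 -0.78 -0.1 ] w 0.0597 qd 0.08
t 18.12 grasp [ 0.4892 -0.1317  0.1204] yaw 68.61 th -44.74 ytilt -0.12 F [ 0.2 -0.6 -6.2] T [ 1.75 -0.69 -0.01] w 0.0595 qd 0.02
shift [0.0507, -0.0008, 0.049] rot [-0.0026, -0.0034, 0.0003] |s| 0.071 deg 0.2
```

View pics/s15.png

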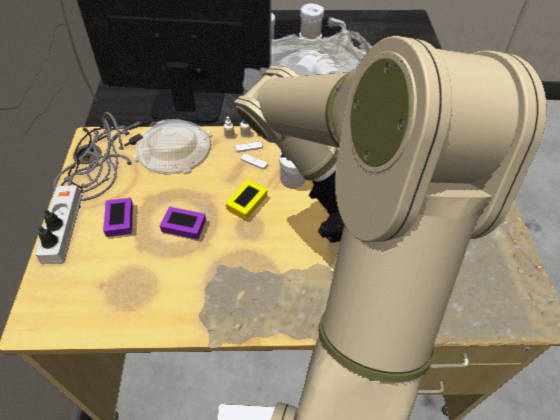

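View pics/w15.png

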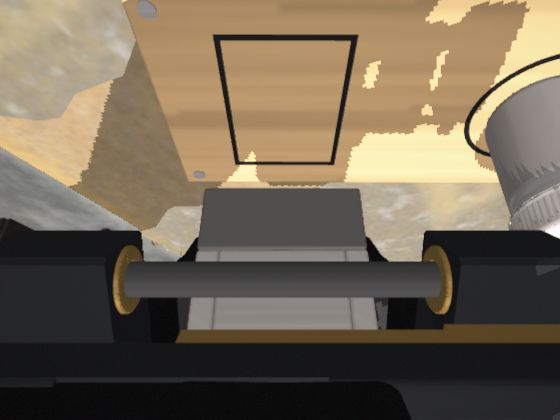

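```bash
python3 - <<'E'
from h import *
a=cv2.imread("pics/w15.png")
cv2.imwrite("pics/w15c.png",cv2.resize(a[25:175,200:370],None,fx=4,fy=4,interpolation=cv2.INTER_CUBIC))
E
```

```text
(no output)
```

View pics/w15c.png

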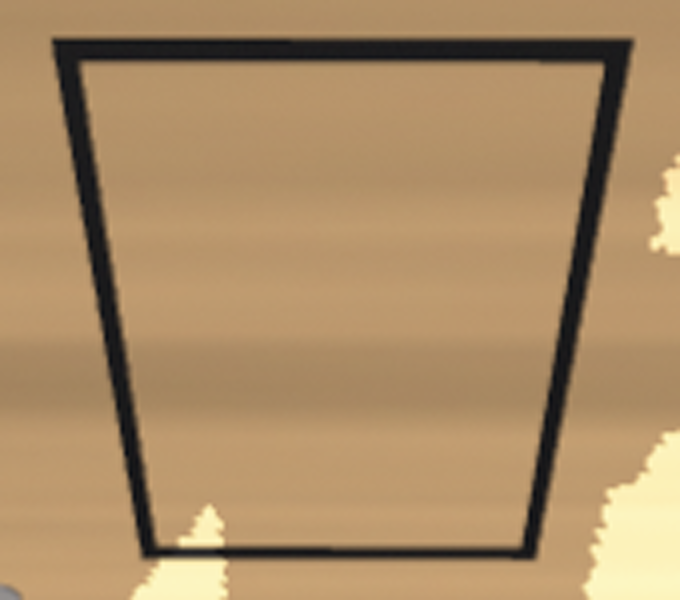

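```bash
python3 - <<'E'
from h import *
c=wristcam(); info()
uv=[(200+x/4,25+y/4) for x,y in [(67,50),(618,50),(530,553),(148,553)]]
P,cen,yaw=fitrect([c],[uv],.068,.1,.008); print(P.round(4),cen)
for i,j in [(3,0),(2,1)]: e=P[j]-P[i]; print(np.degrees(np.arctan2(e[1],e[0])))
for i,j in [(0,1),(3,2)]: e=P[j]-P[i]; print(np.degrees(np.arctan2(e[1],e[0])))
E
```

```text
t 18.17 grasp [ 0.4893 -0.1321  0.1208] yaw 68.57 th -44.74 ytilt -0.06 F [-0.7  0.4 -6.4] T [ 1.75 -0.74  0.01] w 0.0596 qd 0.01
raw sides [0.06758996 0.09994253 0.06840038 0.10002132] cen [ 0.48289063 -0.14825132]
[[ 0.4695 -0.0894  0.008 ]
 [ 0.5325 -0.1139  0.008 ]
 [ 0.4967 -0.2072  0.008 ]
 [ 0.4329 -0.1825  0.008 ]] [ 0.48289063 -0.14825132]
68.51202730401168
68.97642203465497
-21.26087821881922
-21.194824414932363
```

```bash
python3 - <<'E'
from h import *
r=tilt(np.radians(68.75),np.radians(-44.93)); 
for z in [.08,.038]: delta(tcp_for([.4897,-.1301,z],r),r)
E
```

```text
shift [0.0304, -0.0005, 0.0276] rot [-0.003, -0.0033, -0.0015] |s| 0.041 deg 0.3
shift [0.0599, -0.0004, 0.0574] rot [-0.003, -0.0033, -0.0015] |s| 0.083 deg 0.3
```

Emit:
arm_command([
  [0,[0.004,0,0.003],[-0.001,-0.001,0]],
  [0,[0.011,0,0.009],[-0.003,-0.003,-0.001]],
  [0,[0.02,0,0.018],[-0.003,-0.003,-0.001]],
  [0,[0.03,0,0.028],[-0.003,-0.003,-0.001]],
  [0,[0.039,0,0.037],[-0.003,-0.003,-0.001]],
  [0,[0.047,0,0.045],[-0.003,-0.003,-0.001]],
  [0,[0.053,0,0.051],[-0.003,-0.003,-0.001]],
  [0,[0.058,0,0.055],[-0.003,-0.003,-0.001]],
  [0,[0.06,0,0.057],[-0.003,-0.003,-0.001]],
  [0,[0.06,0,0.057],[-0.003,-0.003,-0.001]],
])

```text
time: 19.0
ee_pos: [0.503, -0.0962, 0.0734]
eef_rot: [0.762, 0.522, -0.316, 0.216]
ft_force: [-1.0, -0.5, -5.7]
width: 0.0596
```

```bash
python3 - <<'E'
from h import *
info(); r=tilt(np.radians(68.75),np.radians(-44.93)); 
for z in [.036,.0345]: delta(tcp_for([.4897,-.1301,z],r),r)
E
```

```text
t 19.00 grasp [ 0.49   -0.1298  0.0373] yaw 68.75 th -44.98 ytilt -0.04 F [-1.  -0.5 -5.7] T [ 1.76 -0.65  0.04] w 0.0596 qd 0.02
shift [0.0006, -0.0002, 0.0012] rot [-0.0005, 0.0009, 0.0006] |s| 0.001 deg 0.1
shift [0.0017, -0.0001, 0.0023] rot [-0.0005, 0.0009, 0.0006] |s| 0.003 deg 0.1
```

Emit:
arm_command([
  [0,[0.0003,0,0.0005],[0,0.001,0]],
  [0,[0.0006,0,0.001],[0,0.001,0]],
  [0,[0.0009,0,0.0013],[0,0.001,0]],
  [0,[0.0012,0,0.0016],[0,0.001,0]],
  [0,[0.0015,0,0.0019],[0,0.001,0]],
  [0,[0.0017,0,0.0023],[0,0.001,0]],
  [0,[0.0017,0,0.0023],[0,0.001,0]],
  [0,[0.0017,0,0.0023],[0,0.001,0]],
  [0,[0.0017,0,0.0023],[0,0.001,0]],
  [0,[0.0017,0,0.0023],[0,0.001,0]],
])

```text
time: 19.83
ee_pos: [0.503, -0.0967, 0.0712]
eef_rot: [0.763, 0.522, -0.315, 0.216]
ft_force: [-0.0, -0.3, -5.7]
width: 0.0596
```

```bash
python3 - <<'E'
from h import *
info()
E
```

```text
t 19.83 grasp [ 0.4899 -0.1302  0.0351] yaw 68.74 th -44.92 ytilt 0.00 F [-0.  -0.3 -5.7] T [ 1.71 -0.75  0.02] w 0.0596 qd 0.00
```

Emit:
arm_command([
  [0,[0.0003,0,0.0003],[0,0,0]],
  [0,[0.0005,0,0.0005],[0,0,0]],
  [0,[0.0008,0,0.0008],[0,0,0]],
  [0,[0.001,0,0.001],[0,0,0]],
  [0,[0.0011,0,0.0011],[0,0,0]],
  [0,[0.0011,0,0.0011],[0,0,0]],
  [0,[0.0011,0,0.0011],[0,0,0]],
  [0,[0.0011,0,0.0011],[0,0,0]],
  [0,[0.0011,0,0.0011],[0,0,0]],
  [0,[0.0011,0,0.0011],[0,0,0]],
])

```text
time: 20.67
ee_pos: [0.503, -0.0966, 0.0703]
eef_rot: [0.763, 0.522, -0.316, 0.216]
ft_force: [-3.1, 3.2, 5.2]
width: 0.0595
```

```bash
python3 - <<'E'
from h import *
info()
E
```

```text
t 20.67 grasp [ 0.49   -0.1302  0.0342] yaw 68.73 th -44.96 ytilt 0.02 F [-3.1  3.2  5.2] T [ 0.51  0.39 -0.54] w 0.0595 qd 0.00
```

Contact at the expected height. I'll ease the squeeze, then open.

Emit:
arm_command([
  [0,[0,0,0],[0,0,0]],
  [0,[0,0,0],[0,0,0]],
  [0,[0,0,0],[0,0,0]],
  [72,[0,0,0],[0,0,0]],
  [74,[0,0,0],[0,0,0]],
  [78,[0,0,0],[0,0,0]],
  [85,[0,0,0],[0,0,0]],
  [100,[0,0,0],[0,0,0]],
  [100,[0,0,0],[0,0,0]],
  [100,[0,0,0],[0,0,0]],
], squeeze=8)

```text
time: 21.5
ee_pos: [0.503, -0.0967, 0.0696]
eef_rot: [0.763, 0.522, -0.315, 0.216]
ft_force: [-0.6, 0.8, -0.0]
width: 0.0839
```

```bash
python3 - <<'E'
from h import *
info(); c=wristcam(); cv2.imwrite("pics/w16.png",c["pixels"][:,:,::-1]) 
E
```

```text
t 21.50 grasp [ 0.49   -0.1303  0.0335] yaw 68.74 th -44.91 ytilt 0.00 F [-0.6  0.8 -0. ] T [ 0.75 -0.35 -0.02] w 0.0839 qd 0.00
```

View pics/w16.png

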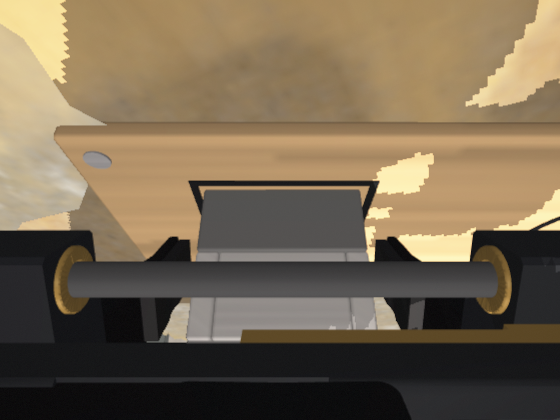

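```bash
python3 - <<'E'
from h import *
s=read_state(); R0=R.from_quat(s["eef_rot"]);p0=s["ee_pos"]; xh=np.array([np.cos(np.radians(68.7)),np.sin(np.radians(68.7)),0]); c=np.array([.4827,-.148,0])
g=s["ee_pos"]+R0.apply([0,0,.051]); q=np.array(s["joint_positions"]); key=[]
for k in [.01,.035,.068,.1]: key.append((g-R0.apply([0,0,k]),-44.9))
for z,off,th in [(.13,.08,-40),(.16,.07,-34),(.185,.05,-27),(.205,.03,-20),(.22,.0,-14),(.225,-.02,-10)]: key.append((c+off*xh+[0,0,z],th))
for gg,th in key:
    r=tilt(np.radians(68.7),np.radians(th)); p=tcp_for(gg,r); q,e,a,m=ik(p,r,q,.01)
    print(R0.inv().apply(p-p0).round(3).tolist(),(R0.inv()*r).as_rotvec().round(3).tolist(),round(e,4),round(m,2))
E
```

```text
[-0.0, 0.0, -0.01] [0.0, 0.0, 0.0] 0.0 0.55
[-0.0, 0.0, -0.035] [0.0, 0.0, 0.0] 0.0 0.51
[-0.0, 0.0, -0.068] [0.0, 0.0, 0.0] 0.0 0.46
[-0.0, 0.0, -0.1] [0.0, 0.0, 0.0] 0.0 0.4
[-0.029, -0.0, -0.111] [0.0, 0.086, 0.001] 0.0 0.45
[-0.063, -0.0, -0.125] [0.0, 0.191, 0.001] 0.0 0.51
[-0.101, -0.0, -0.127] [0.0, 0.313, 0.001] 0.0 0.59
[-0.135, -0.0, -0.124] [0.0, 0.435, 0.001] 0.0 0.66
[-0.171, -0.0, -0.111] [0.0, 0.54, 0.001] 0.0 0.66
[-0.192, -0.0, -0.099] [0.0, 0.609, 0.001] 0.0 0.63
```

Emit:
arm_command([
  [100,[0,0,-0.01],[0,0,0]],
  [100,[0,0,-0.035],[0,0,0]],
  [100,[0,0,-0.068],[0,0,0]],
  [100,[0,0,-0.1],[0,0,0]],
  [100,[-0.029,0,-0.111],[0,0.086,0.001]],
  [100,[-0.063,0,-0.125],[0,0.191,0.001]],
  [100,[-0.101,0,-0.127],[0,0.313,0.001]],
  [100,[-0.135,0,-0.124],[0,0.435,0.001]],
  [100,[-0.171,0,-0.111],[0,0.54,0.001]],
  [100,[-0.192,0,-0.099],[0,0.609,0.001]],
])

```text
time: 22.38
ee_pos: [0.479, -0.1612, 0.2797]
eef_rot: [0.823, 0.561, -0.068, 0.052]
ft_force: [1.0, -0.4, 0.4]
width: 0.0872
```

```bash
python3 - <<'E'
from h import *
camera("side");camera("side"); d=camera("side"); cv2.imwrite("pics/d17.png",cv2.resize(d["pixels"][120:240,250:370,::-1],None,fx=5,fy=5,interpolation=cv2.INTER_CUBIC))
info(); c=wristcam(); cv2.imwrite("pics/w17.png",c["pixels"][:,:,::-1]); np.save("w17.npy",c,allow_pickle=True); info()
E
```

```text
t 22.53 grasp [ 0.4749 -0.1697  0.2268] yaw 68.31 th -10.08 ytilt 0.17 F [0.6 1.6 0.3] T [ 0.26 -0.12 -0.04] w 0.0873 qd 0.07
t 22.58 grasp [ 0.4755 -0.1672  0.2259] yaw 68.56 th -10.06 ytilt 0.09 F [0.2 0.2 0.9] T [ 0.17 -0.19 -0.01] w 0.0869 qd 0.05
```

View pics/w17.png

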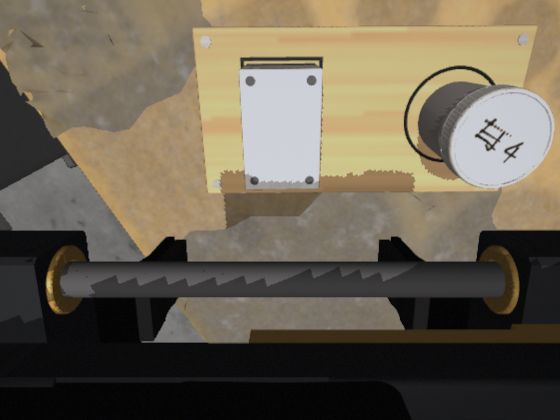

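View pics/d17.png

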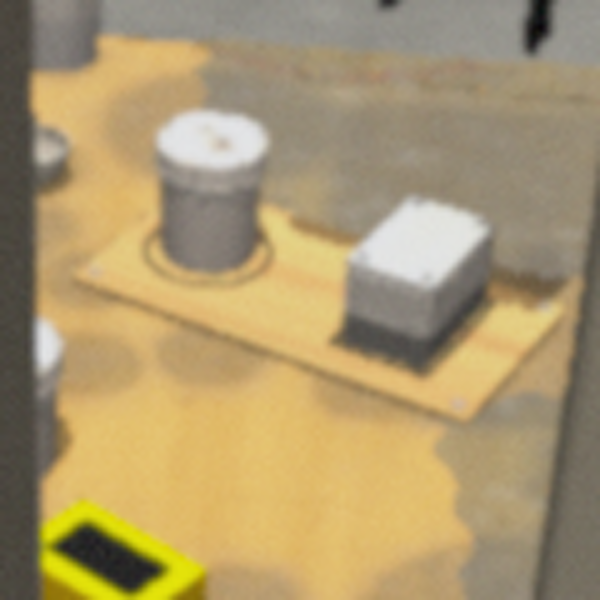

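```bash
python3 - <<'E'
from h import *
c=np.load("w17.npy",allow_pickle=True).item()
P,cen,yaw=fitrect([c],[[(239.5,68.5),(322.5,67.5),(320,188),(244,190)]],.06,.092,.072); print(P.round(4),cen, "vs spot", cen-[.4827,-.148])
for i,j in [(3,0),(2,1)]: e=P[j]-P[i]; print(np.degrees(np.arctan2(e[1],e[0])))
# rectangle top line
for u in [(241.5,59),(321.5,58.5)]: print(onz(c,u,.008))
d=camera("scene"); print(onz(d,(293.5,158),.087)); info()
E
```

```text
raw sides [0.05857768 0.09113864 0.06112644 0.092118  ] cen [ 0.48254368 -0.14640085]
[[ 0.4718 -0.0932  0.072 ]
 [ 0.5265 -0.1142  0.072 ]
 [ 0.4947 -0.1996  0.072 ]
 [ 0.4373 -0.1786  0.072 ]] [ 0.48254368 -0.14640085] vs spot [-0.00015632  0.00159915]
67.99452014132935
69.58120318048971
[ 0.4687405 -0.088546   0.008    ]
[ 0.5326156  -0.11345831  0.008     ]
[0.69818674 0.03960322 0.087     ]
t 22.63 grasp [ 0.4759 -0.1657  0.2253] yaw 68.73 th -10.05 ytilt 0.02 F [-0.1  0.3 -0.2] T [ 0.24 -0.11  0.05] w 0.0870 qd 0.03
```

The pair is 1.6 mm off centre and about 0.1° off square, with the jar standing in its ring and the gripper clear. I'm handing it in.

```bash
python3 - <<'E'
from bench import *
print(close_job()); print(read_state()["time"])
E
```

```text
the job is handed in; nothing more can be done
None
the job is handed in; nothing more can be done
```

The pair now lies upside down in the drawn rectangle, plate underneath and mould on top, and I handed the job in at about 22.6 s of the 72 s. `close_job()` gives no verdict, so the figures below are my own last measurements.

**What I did:** I gripped the closed pair across the seam with the tool leaned over, lifted it and turned it 90°. I then stood it on end on the desk, regripped from the mould side, turned it another 90° and lowered it onto the board. I released it only after feeling contact at the expected seam height.

**Last checks:**
- **Position:** the mould is 1.6 mm from the centre of the rectangle and square with it within about 1°. The plate looked flush under it, but I did not measure the plate separately.
- **Flat and closed:** the wrist and side views show the mould flat, with no visible gap at the seam.
- **Jars:** the ringed jar stands upright in its ring. For the lone jar I only repeated the earlier pixel without viewing the new picture, so I did not really re-check it. The arm never came near it, and an earlier wrist view showed it standing.
- **Gripper:** it is open and clear of everything, about 0.13 m above the pair.

**Disagreement:** the fixed scene camera placed the rectangle about 4 mm and the pair about 7 mm from where the wrist camera did. I went with the wrist camera, because two wrist pictures agreed within 1 mm and both grips fitted it.

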